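# Close the board test jig, pin it and hold it shut

### The job

Swing the raised blue lid of the test jig down over the green circuit board, then take the red-headed pin from the wooden stand and push it down through the ringed hole in the lid into the matching hole in the jig's base. The lid's sprung contacts hold it slightly ajar, so gently but steadily press it fully shut with the pin, its collar down on the lid, and finish while still holding or pressing the pin like that: do not let go. Leave the black-headed spare pin and everything else on the table where they are, and do not ram the jig.

Things in the scene. Friction and masses are not known exactly. Their poses are not given: they have to be found in the camera images.
- jig: Board test jig, fixed: base 190 (x) x 130 (y) x 40 mm high. Origin: centre of its underside; +x points to the hinge end, -x to the end with the pin hole; z up. Its blue lid, 175 long x 120 wide x 10 mm thick, is hinged at the +x end; when shut it covers x -90 to +85 mm, underside 41.5 and top 51.5 mm above the table.
- lid (a joint): Lid angle, rad: 0 fully shut (level), 1.57 upright; starts at 1.65 to 1.83, leaning back past upright, away from the pin-hole end; stop at 1.95. Damped, a bit stiff: the lid (0.3 kg) stays where left above 1.4 rad; below about 1.2 it falls by itself in 1 to 2 s until sprung contacts meet the board and hold it ajar at about 0.05 rad. Pressing it fully shut takes about 5 N down at its hole.
- jig_hinge (a point): Point on the hinge line, mid width, at x = +85 mm, z = 41.5 mm of the jig: the lid turns about the jig's y axis here. The lid's underside plane passes through the hinge line.
- lid_hole (a point): Centre of the through hole (11 mm diameter, yellow ring round it) in the lid's outer face, which is its top face when shut; 155 mm from the hinge line. When the lid is open this face looks away from the pin-hole end.
- lid_edge (a point): Middle of the lid's free edge at its outer face, 175 mm from the hinge line.
- jig_hole (a point): Centre of the mouth of the blind hole in the base's top, 40 mm above the table, at x = -70 mm of the jig: 11 mm diameter, 30 mm deep, upright. The lid's hole comes over it when the lid is shut.
- jig_nest (a point): Centre of the floor of the board's nest in the base, 28 mm above the table; the nest is 12 mm deep with 2 mm play round the board.
- board: Green circuit board, 80 x 90 x 4 mm, lying loose in the jig's nest. Origin at the centre of its underside. It is to stay there.
- stand: Pale wooden pin stand, fixed: 130 (x) x 50 (y) x 40 mm high, two upright 11 mm holes at x = -35 and +35 mm, one pin in each. Origin at the centre of its underside.
- pin: Red-headed steel pin, 70 mm long, about 50 g, upright in the stand. Origin at its round-nosed lower tip; z up along it. Shank 9 mm diameter from 0 to 34 mm, collar 22 mm diameter from 34 to 38 mm, red round grip 16 mm diameter from 38 to 70 mm. In the stand it hangs by its collar, tip 6 mm above the table; fully home in the shut jig its tip is 17.5 mm above the table.
- pin_grip (a point): Point on the pin's axis 56 mm above its tip, in the red grip.
- spare_pin: Spare pin with a black grip, same lengths, 8 mm shank, in the other hole of the stand (which hole is which varies). Bystander.
- screwdriver: Screwdriver 190 mm long with an orange handle, lying on the table. Bystander.
- cooler: Processor cooler with a black fan, 85 x 85 x 50 mm. Bystander.
- memory_stick: Green memory module, 30 x 133 x 7 mm, lying flat. Bystander.
- screw_dish: Small white bowl, 90 mm across, 30 mm high. Bystander.
- pocket_tool: Red folded pocket tool, 26 x 95 x 19 mm. Bystander.
- white_carton: Small white carton, 100 x 90 x 100 mm. Bystander.
Mind the look-alikes: they are no part of the job. What is shaped like the pin but pink or yellow is not meant.

How it is judged:
By the outcome, as a careful person would: the job done as asked, in the order asked, and still so for the second after the job is handed in, while the arm keeps its last pose, push and grip.
It also fails if it takes over 51 s, if anything falls off the work surface, if the arm or the gripper's body presses on something with over 40 N, if the wrist force passes 120 N, or if a joint passes its speed limit or range.

### The arm

A 7-joint arm with a two-finger parallel gripper is mounted at the origin on the work surface. World frame = base frame: x ahead of the robot, y to its left, z up, the work surface at z = 0. Lengths are in m, angles in rad, forces in N, time in s.
With the tool pointing down it reaches from about 0.35 to 0.9 m from the base axis. Payload 8.1 kg.
Tool frame: the origin (TCP) lies on the centre line of the jaws, within the pads' length; the fingertips stand 8 mm ahead of it and the grasp point (between the pads) lies 11 mm behind it; y points along the fingers, z is the direction in which the jaws open and shut, and the axes are right-handed (so a half turn about y gives the same grasp; the last joint's range is limited). The gripper opens to 92 mm and grips with 3 to 60 N. Pads are 19 mm wide; open, the fingers measure 130 mm over their backs; the gripper's body (75 mm by 190 mm) begins 47 mm behind the grasp point.
Start: joints at [1.168, 0.434, 0.025, 1.573, -0.012, 1.134, -0.075], TCP at [0.185, -0.597, 0.208] pointing down, gripper open.
Joint ranges: [-2.62, 2.62], [-0.44, 2.09], [-1.27, 1.32], [0.08, 2.57], [-1.32, 4.46], [0.12, 2], [-2.74, 2.74]. Speed limits (rad/s): [2.22, 2.22, 3.01, 3.01, 3.14, 3.14, 3.14].

### API

Orientations are given as [roll, pitch, yaw] about the fixed x, y, z axes, in that order (R = Rz(yaw) Ry(pitch) Rx(roll)).
In Python, from workcell import get_obs, cams, manip gives the robot as it stands.
- The arm moves only by the tool carry_out, never from a script. Its argument "motion" is a list of rows, each an object of numbers: "dx", "dy", "dz": the shift along the world's x, y, z in units of 30 mm (1.0 is 30 mm); "wx", "wy", "wz": the turn, a rotation vector about the world's x, y, z in units of 6 degrees (1.0 is 6 degrees); "hand": the finger opening in mm, from 0 to 91.8. In form: [{"dx": .., "dy": .., "dz": .., "wx": .., "wy": .., "wz": .., "hand": ..}, ...]. A call has 1 to 20 rows; each row shifts and turns the commanded pose from where the row before left it; what a row does not reach is not made up. A row lasts 1/10 s, in which the tool goes at most 50 mm and 8.59 degrees, less where a joint would pass 70% of its speed; a pose out of reach is approached as far as the arm can. A call is refused whole if a number of a shift passes 1 or a number of a turn 1, either way. A call with a gripper value outside its range is refused whole. The fingers move at their own pace and stop on an object; "squeeze" is the grip in N (left out, the last holds). Time passes only in rows, so rows that do not move let the fingers close. It gives the time, the measured TCP pose, the force and the opening at its end, in the units of the state.
- get_obs(): the state, without advancing time (a new reading comes with each control period).
- cams.grab_frame(name): name is "side" or "top"; returns the picture (400x640x3 uint8, red, green, blue); there is no depth.
- cams.camera_model(name): a dict with "fx", "fy", "cx", "cy" (pixels), "k1" (the pictures are not rectified: a ray, as slopes to the right and down, at radius r is drawn at 1 + k1 r^2 times it, then the intrinsics apply), "view" (4x4, takes a point from world to camera coordinates). Camera axes: x right, y down, z forward; pixel columns grow to the right and rows downward; lengths in m; the calibration is good to about 2 mm. A picture is of the moment at which its call begins. camera_model takes no time and is no camera call.
- manip.close_job(): hands the job in, once; it reports no verdict.
The state is a dict: "t": time; "joints": joint angles; "dq": joint speeds; "effort": joint torques, N m; "ee_pos": TCP position; "orientation": TCP orientation; "contact_force": force on the tool from outside, world axes, zero at the start; "ft_torque": the same for the moment, N m; "width": finger opening in m.
Only numpy, scipy, OpenCV 4.12 (cv2) and the standard library are available. Lean on these libraries where they do the work, as an engineer would, in place of code of your own. Each camera call takes 0.05 s, during which the arm holds its last target.

## Working session

There is one attempt and no reset: what is moved stays moved. The work goes in short steps, Python scripts to look and compute and a tool call to move; the robot and the scene stay as the last step left them, time stands still between calls to the robot, and variables do not carry over. Pictures are saved under pics/ and viewed, and the job is handed in when it is done.

Besides the shell and the picture viewer there is one more tool, called after "Request:" by a JSON object that holds its "api" and its "payload". carry_out: Moves the arm, as the interface text tells. Its arguments: {"type":"object","properties":{"motion":{"type":"array"},"squeeze":{"type":"number"}},"required":["motion"]}

```bash
mkdir -p pics; ls
python3 - <<'E'
from workcell import get_obs,cams,manip
import cv2,numpy as np
np.set_printoptions(precision=4,suppress=True)
print(get_obs())
for n in("side","top"):
    m=cams.camera_model(n);print(n,m)
    cv2.imwrite(f"pics/{n}0.png",cams.grab_frame(n)[:,:,::-1])
E
```

```text
pics
{'t': 0.0, 'joints': array([ 1.1684,  0.4353,  0.025 ,  1.5741, -0.0116,  1.134 , -0.075 ]), 'dq': array([-0.0001,  0.0009,  0.0025,  0.0007,  0.0003, -0.0003, -0.0023]), 'effort': array([ -0.0005, -66.7851,   0.9845, -31.4465,  -0.0607,   0.0427,
         0.0001]), 'ee_pos': array([ 0.1843, -0.5966,  0.2071]), 'orientation': array([-1.5724, -0.0002, -2.8418]), 'contact_force': array([ 0.439 , -0.9975,  0.1069]), 'ft_torque': array([ 0.0705, -0.0241,  0.0026]), 'width': 0.0920518179772819}
side {'fx': 365.4036457520335, 'fy': 365.4036457520335, 'cx': 317.61979602027475, 'cy': 191.54289336985485, 'k1': 0.011013302886234881, 'view': array([[ 0.9502, -0.3115,  0.0124, -0.6079],
       [-0.2047, -0.6531, -0.7291,  0.1571],
       [ 0.2352,  0.6902, -0.6843,  0.8827],
       [ 0.    ,  0.    ,  0.    ,  1.    ]])}
top {'fx': 411.22277907863787, 'fy': 411.22277907863787, 'cx': 314.0290355656853, 'cy': 203.0561614656229, 'k1': -0.08233836382203501, 'view': array([[ 0.0281, -0.9995,  0.012 , -0.0358],
       [-0.9982, -0.0287, -0.0524,  0.6201],
       [ 0.0527, -0.0105, -0.9986,  1.1792],
       [ 0.    ,  0.    ,  0.    ,  1.    ]])}
```

View pics/side0.png

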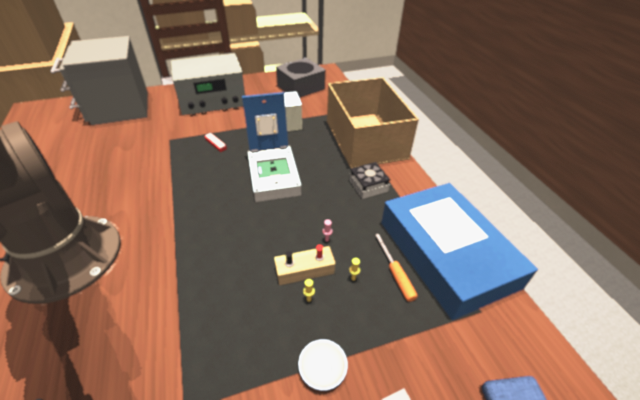

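View pics/top0.png

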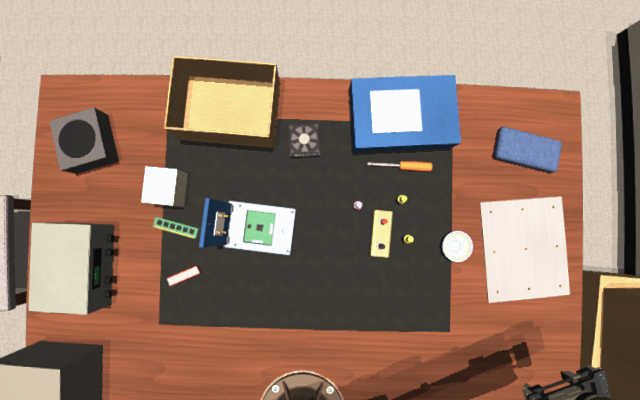

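The side view shows the jig with its lid up near (270,160), the stand at (305,265), the red head at (320,250) and the black head at (290,259). The pink look-alike is at (327,230), with yellow ones at (355,269) and (309,290). In the top view the jig is at (262,228) with its hinge to the left (+y). The stand is at (381,234).

```bash
cat > h.py <<'E'
from workcell import get_obs,cams,manip
import cv2,numpy as np
np.set_printoptions(precision=4,suppress=True)
def ray(n,u,v):
    m=cams.camera_model(n)
    d=np.array([(u-m['cx'])/m['fx'],(v-m['cy'])/m['fy']]);s=d.copy()
    for _ in range(20): s=d/(1+m['k1']*(s@s))
    V=m['view'];R=V[:3,:3];o=-R.T@V[:3,3]
    r=R.T@np.array([s[0],s[1],1]);return o,r/np.linalg.norm(r)
def plane(n,u,v,z):
    o,d=ray(n,u,v);return o+d*(z-o[2])/d[2]
def tri(us,ut):
    A=np.zeros((3,3));b=np.zeros(3);L=[]
    for n,p in(("side",us),("top",ut)):
        o,d=ray(n,*p);P=np.eye(3)-np.outer(d,d);A+=P;b+=P@o;L.append((o,d))
    x=np.linalg.solve(A,b)
    return x,[np.linalg.norm(np.cross(x-o,d)) for o,d in L]
def proj(n,p):
    m=cams.camera_model(n);c=m['view'][:3,:3]@np.asarray(p,float)+m['view'][:3,3]
    s=c[:2]/c[2];s=s*(1+m['k1']*(s@s));return np.array([m['fx']*s[0]+m['cx'],m['fy']*s[1]+m['cy']])
def crop(img,x0,y0,x1,y1,f,name):
    c=cv2.resize(img[y0:y1,x0:x1],None,fx=f,fy=f,interpolation=cv2.INTER_CUBIC)
    cv2.imwrite(name,c)
E
python3 - <<'E'
from h import *
s=cv2.imread('pics/side0.png');t=cv2.imread('pics/top0.png')
crop(s,230,80,330,210,4.5,'pics/s_jig.png')
crop(t,190,180,310,270,6,'pics/t_jig.png')
a=cv2.resize(s[215:310,260:380],None,fx=5,fy=5,interpolation=cv2.INTER_CUBIC)
crop(s,260,215,380,310,5,'pics/s_st.png')
crop(t,345,185,425,270,6.5,'pics/t_st.png')
E
```

```text
(no output)
```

View pics/s_jig.png

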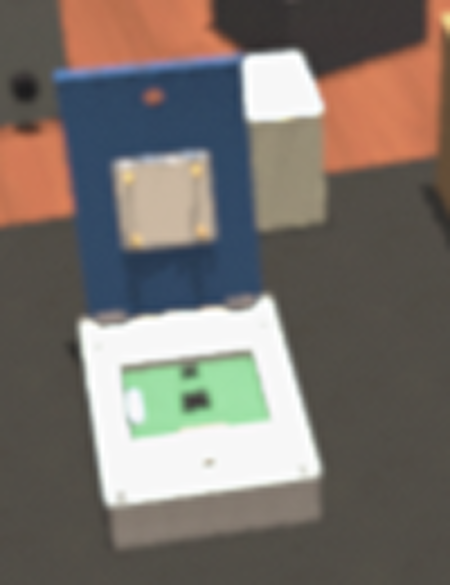

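View pics/t_jig.png

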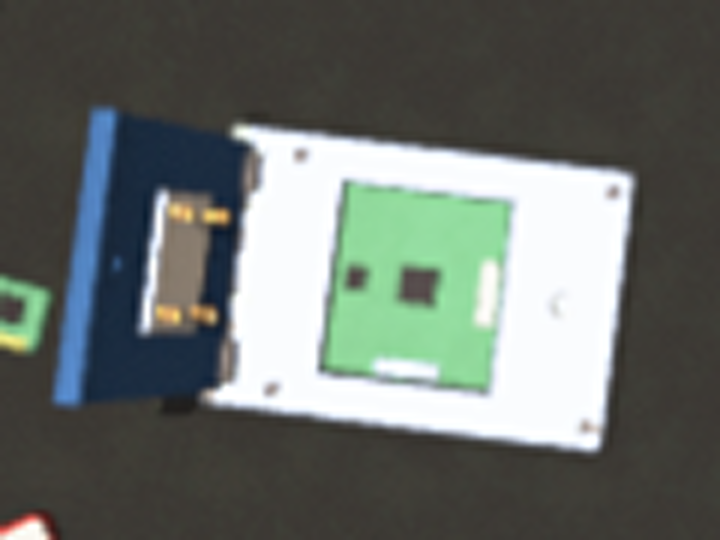

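View pics/s_st.png

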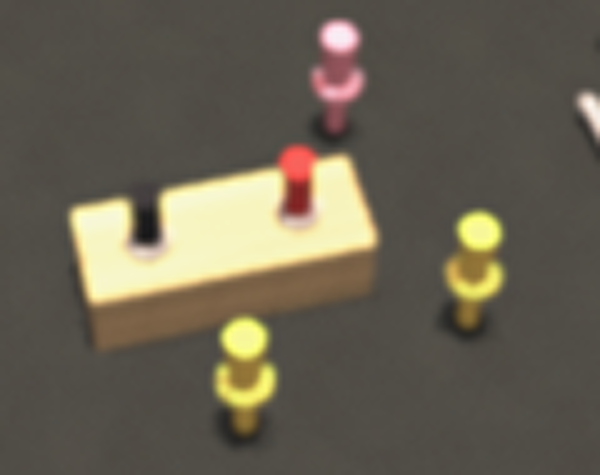

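View pics/t_st.png

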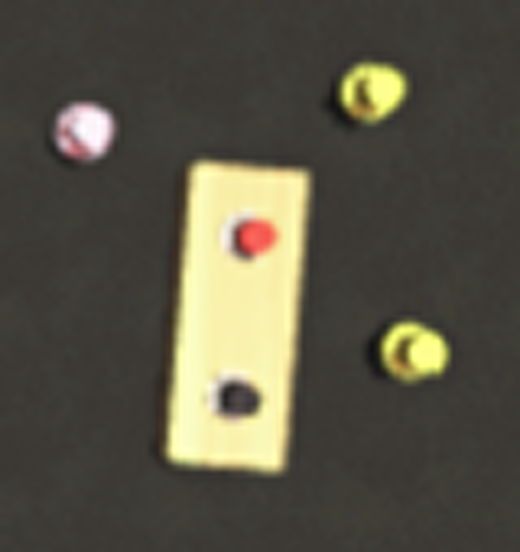

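The pin-shaped candidates in the top view are:
- red in the stand at about (384,221)
- black in the stand at (381,246)
- pink at (358,205)
- yellow at (403,199) and (408,239)

The enlarged crops confirm that only the first is red-headed and in the wooden stand, so that is the pin. Next I'll measure the jig, the lid and the pin.

Run:
```python
from h import *
s=cv2.imread('pics/side0.png');t=cv2.imread('pics/top0.png')
def red(img,box):
    x0,y0,x1,y1=box;h=cv2.cvtColor(img,cv2.COLOR_BGR2HSV)[y0:y1,x0:x1]
    m=(((h[...,0]<8)|(h[...,0]>172))&(h[...,1]>150)&(h[...,2]>70)).astype(np.uint8)
    ys,xs=np.nonzero(m);return m,xs+x0,ys+y0,h
m,xs,ys,h=red(s,(310,240,330,262));print('side red',xs.mean(),ys.mean(),xs.min(),xs.max(),ys.min(),ys.max(),len(xs))
top=[ (x,y) for x,y in zip(xs,ys) if s[y,x,2]>190];print('bright',np.mean(top,0),len(top))
sb=np.mean(top,0)
m,xs,ys,h=red(t,(375,212,394,232));print('top red',xs.mean(),ys.mean(),xs.min(),xs.max(),ys.min(),ys.max(),len(xs))
tt=[ (x,y) for x,y in zip(xs,ys) if t[y,x,2]>190];print('bright',np.mean(tt,0),len(tt));tb=np.mean(tt,0)
print('tri top of pin',tri(sb,tb),plane('top',*tb,.076),plane('side',*sb,.076))
# stand top corners in top
hsv=cv2.cvtColor(t,cv2.COLOR_BGR2HSV)
m=((hsv[...,0]>15)&(hsv[...,0]<32)&(hsv[...,1]>50)&(hsv[...,2]>150)).astype(np.uint8);z=np.zeros_like(m);z[205:262,365:397]=m[205:262,365:397]
z=cv2.morphologyEx(z,cv2.MORPH_CLOSE,np.ones((9,9)))
c=max(cv2.findContours(z,0,1)[0],key=cv2.contourArea);r=cv2.minAreaRect(c);bp=cv2.boxPoints(r)
P=np.array([plane('top',*p,.04) for p in bp]);print('stand',P,P.mean(0),[np.linalg.norm(P[i]-P[i-1]) for i in range(4)])
# jig base top
m=((hsv[...,2]>190)&(hsv[...,1]<40)).astype(np.uint8);z=np.zeros_like(m);z[195:262,222:300]=m[195:262,222:300]
z=cv2.morphologyEx(z,cv2.MORPH_CLOSE,np.ones((25,25)))
c=max(cv2.findContours(z,0,1)[0],key=cv2.contourArea)
ap=cv2.approxPolyDP(c,4,True)[:,0];print('jig poly',ap.tolist())
for p in ap: print(plane('top',*p,.04))
r=cv2.minAreaRect(c);bp=cv2.boxPoints(r);P=np.array([plane('top',*p,.04) for p in bp]);print('jigrect',P,P.mean(0),[np.linalg.norm(P[i]-P[i-1]) for i in range(4)])
```

```text
side red 319.0175438596491 249.4561403508772 316 322 244 256 57
bright [318.8286 247.3143] 35
top red 383.95 220.9 382 386 219 223 20
bright [383.95 220.9 ] 20
tri top of pin (array([ 0.573 , -0.2126,  0.0735]), [np.float64(0.0009197710628709108), np.float64(0.0009197710628708418)]) [ 0.5738 -0.2124  0.076 ] [ 0.5714 -0.2143  0.076 ]
stand [[ 0.4744 -0.1815  0.04  ]
 [ 0.6066 -0.1896  0.04  ]
 [ 0.6037 -0.2419  0.04  ]
 [ 0.4714 -0.2335  0.04  ]] [ 0.539  -0.2117  0.04  ] [np.float64(0.05208085240967183), np.float64(0.13243920711679058), np.float64(0.052337005770155015), np.float64(0.13265091141805235)]
jig poly [[229, 201], [225, 246], [289, 254], [294, 209]]
[0.6185 0.2249 0.04  ]
[0.4902 0.2315 0.04  ]
[0.4731 0.049  0.04  ]
[0.601  0.0387 0.04  ]
jigrect [[0.4889 0.2363 0.04  ]
 [0.6206 0.2247 0.04  ]
 [0.6025 0.0353 0.04  ]
 [0.4712 0.0477 0.04  ]] [0.5458 0.136  0.04  ] [np.float64(0.1893685328372256), np.float64(0.13224107158470716), np.float64(0.19024494635390585), np.float64(0.13190939632352658)]
```

Run:
```python
from h import *
C=np.array([.5458,.136,0]);X=np.array([.0937,.9956,0]);X/=np.linalg.norm(X);Y=np.array([-X[1],X[0],0]);Hg=C+.085*X+[0,0,.0415]
print('hinge',Hg,'hole',C-.07*X)
print('hole seen top',plane('top',190+558/6,180+303/6,.04),'side',plane('side',230+209/4.5,80+463/4.5,.04))
for nm,p in(('outer',(75,253)),('inner',(99,258))):
    o,d=ray('top',190+p[0]/6,180+p[1]/6)
    q=o+d*((C-o)@Y)/(d@Y)
    # find point on ray at dist 0.175 from hinge
    for L in ([np.hypot(.175,.01)] if nm=='outer' else [.175]):
        a=d@d;b=2*d@(o-Hg);c=(o-Hg)@(o-Hg)-L*L;disc=b*b-4*a*c
        if disc<0: print(nm,'no'); continue
        for sg in(-1,1):
            tt=(-b+sg*np.sqrt(disc))/2;pt=o+tt*d;r=pt-Hg;print(nm,pt,'ang',np.arctan2(r[2],-(r@X))+(-np.arctan2(.01,.175) if nm=='outer' else 0)*-1*0, r@Y)
    print(nm,q)
# triangulated edge corners: underside corners, image side crop (55,78)&(240,66); top inner (118,112)->right(+x) ,(80,405)
print(tri((230+57/4.5,80+76/4.5),(190+80/6,180+405/6)),tri((230+240/4.5,80+66/4.5),(190+118/6,180+112/6)))
for p in((143,167),(187,172),(187,206),(143,203)): print('carton',plane('top',*p,.1))
```

```text
hinge [0.5538 0.2206 0.0415] hole [0.5392 0.0663 0.    ]
hole seen top [0.5391 0.068  0.04  ] side [0.5387 0.0643 0.04  ]
outer [0.5562 0.2534 0.2137] ang 1.7596345937458475 0.0006309328418356675
outer [ 0.5557  0.3331 -0.0929] ang -2.2661420093176448 0.008599538169171072
outer [0.5563 0.2471 0.2379]
inner [0.5545 0.2432 0.215 ] ang 1.7001405084201686 0.001385400159380341
inner [ 0.5534  0.3222 -0.101 ] ang -2.187848044267287 0.009850116424791257
inner [0.5547 0.2303 0.2668]
(array([0.4965, 0.248 , 0.2167]), [np.float64(0.0013166876044804492), np.float64(0.0013166876044803301)]) (array([0.6131, 0.2394, 0.2099]), [np.float64(0.0009575654745669679), np.float64(0.000957565474566932)])
carton [0.702  0.4549 0.1   ]
carton [0.6913 0.3315 0.1   ]
carton [0.5986 0.3273 0.1   ]
carton [0.6032 0.4496 0.1   ]
```

Request:
{"api": "carry_out", "payload": {"motion": [{"dz":0.8,"dx":0.5,"dy":0.5,"wz":-0.5,"hand":0},{"dz":0.8,"dx":0.62,"dy":0.9,"wz":-0.6},{"dz":0.8,"dx":0.62,"dy":1,"wz":-0.6},{"dz":0.8,"dx":0.62,"dy":1,"wz":-0.6},{"dx":0.62,"dy":1,"wz":-0.6},{"dx":0.62,"dy":1,"wz":-0.57},{"dx":0.62,"dy":1},{"dx":0.62,"dy":1},{"dx":0.62,"dy":1},{"dx":0.62,"dy":1},{"dx":0.62,"dy":1},{"dx":0.62,"dy":1},{"dx":0.62,"dy":1},{"dx":0.62,"dy":1},{"dx":0.62,"dy":1},{"dx":0.62,"dy":1},{"dx":0.62,"dy":1},{"dx":0.62,"dy":1},{"dx":0.62,"dy":1},{"dx":0.62,"dy":1}]}}

```text
validation failed for argument at $.mo...
```

Request:
{"api": "carry_out", "payload": {"motion": [{"dx":0.5,"dy":0.5,"dz":0.8,"wx":0,"wy":0,"wz":-0.5,"hand":0},{"dx":0.62,"dy":0.9,"dz":0.8,"wx":0,"wy":0,"wz":-0.6,"hand":0},{"dx":0.62,"dy":1,"dz":0.8,"wx":0,"wy":0,"wz":-0.6,"hand":0},{"dx":0.62,"dy":1,"dz":0.8,"wx":0,"wy":0,"wz":-0.6,"hand":0},{"dx":0.62,"dy":1,"dz":0,"wx":0,"wy":0,"wz":-0.6,"hand":0},{"dx":0.62,"dy":1,"dz":0,"wx":0,"wy":0,"wz":-0.57,"hand":0}]}}

```text
t: 0.7
ee_pos: [0.2933, -0.434, 0.3045]
orientation: [-1.57, 0.001, 3.075]
contact_force: [1.3, -0.4, 0.5]
width: 0.0482
```

Request:
{"api": "carry_out", "payload": {"motion": [{"dx":0.44,"dy":1,"dz":0,"wx":0,"wy":0,"wz":0,"hand":0},{"dx":0.44,"dy":1,"dz":0,"wx":0,"wy":0,"wz":0,"hand":0},{"dx":0.44,"dy":1,"dz":0,"wx":0,"wy":0,"wz":0,"hand":0},{"dx":0.44,"dy":1,"dz":0,"wx":0,"wy":0,"wz":0,"hand":0},{"dx":0.44,"dy":1,"dz":0,"wx":0,"wy":0,"wz":0,"hand":0},{"dx":0.44,"dy":1,"dz":0,"wx":0,"wy":0,"wz":0,"hand":0},{"dx":0.44,"dy":1,"dz":0,"wx":0,"wy":0,"wz":0,"hand":0},{"dx":0.44,"dy":1,"dz":0,"wx":0,"wy":0,"wz":0,"hand":0},{"dx":0.44,"dy":1,"dz":0,"wx":0,"wy":0,"wz":0,"hand":0},{"dx":0.44,"dy":1,"dz":0,"wx":0,"wy":0,"wz":0,"hand":0},{"dx":0.44,"dy":1,"dz":0,"wx":0,"wy":0,"wz":0,"hand":0},{"dx":0.44,"dy":1,"dz":0,"wx":0,"wy":0,"wz":0,"hand":0},{"dx":0.44,"dy":1,"dz":0,"wx":0,"wy":0,"wz":0,"hand":0},{"dx":0.44,"dy":1,"dz":0,"wx":0,"wy":0,"wz":0,"hand":0},{"dx":0.44,"dy":1,"dz":0,"wx":0,"wy":0,"wz":0,"hand":0},{"dx":0.44,"dy":1,"dz":0,"wx":0,"wy":0,"wz":0,"hand":0},{"dx":0.44,"dy":1,"dz":0,"wx":0,"wy":0,"wz":0,"hand":0},{"dx":0.44,"dy":1,"dz":0,"wx":0,"wy":0,"wz":0,"hand":0},{"dx":0.44,"dy":1,"dz":0,"wx":0,"wy":0,"wz":0,"hand":0},{"dx":0.44,"dy":1,"dz":0,"wx":0,"wy":0,"wz":0,"hand":0}]}}

```text
t: 2.7
ee_pos: [0.5568, 0.1659, 0.3035]
orientation: [-1.57, -0.001, 3.078]
contact_force: [-0.3, -0.3, 0.6]
width: 0.0002
```

Request:
{"api": "carry_out", "payload": {"motion": [{"dx":0,"dy":1,"dz":0,"wx":0,"wy":0,"wz":0,"hand":0},{"dx":0,"dy":1,"dz":0,"wx":0,"wy":0,"wz":0,"hand":0},{"dx":0,"dy":1,"dz":0,"wx":0,"wy":0,"wz":0,"hand":0},{"dx":0,"dy":1,"dz":0,"wx":0,"wy":0,"wz":0,"hand":0},{"dx":0,"dy":0.6,"dz":0,"wx":0,"wy":0,"wz":0,"hand":0},{"dx":0,"dy":0,"dz":0,"wx":0,"wy":0,"wz":0,"hand":0}]}}

```text
t: 3.3
ee_pos: [0.5553, 0.3057, 0.3033]
orientation: [-1.572, -0.002, 3.082]
contact_force: [0.6, -0.2, 0.2]
width: 0.0005
```

Run:
```python
from h import *
s=cams.grab_frame("side")[:,:,::-1];cv2.imwrite("pics/side1.png",s)
crop(s,180,20,380,220,3,'pics/s1c.png')
o=get_obs();print(o['t'],o['ee_pos'],o['joints'])
```

```text
3.35 [0.5561 0.3036 0.3034] [-0.2697  0.4419 -0.4866  1.3673  0.2047  1.3831 -2.3872]
```

View pics/s1c.png

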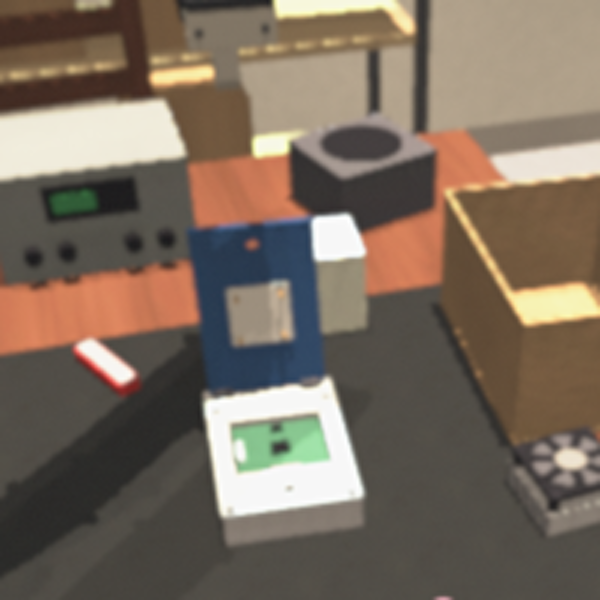

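The fingertips are above and behind the lid, near (228,85) in the crop, and the lid hasn't moved. I'll go down behind it next.

Request:
{"api": "carry_out", "payload": {"motion": [{"dx":0,"dy":0.2,"dz":-0.8,"wx":0,"wy":0,"wz":0,"hand":0},{"dx":0,"dy":0,"dz":-0.8,"wx":0,"wy":0,"wz":0,"hand":0},{"dx":0,"dy":0,"dz":-0.8,"wx":0,"wy":0,"wz":0,"hand":0},{"dx":0,"dy":0,"dz":-0.8,"wx":0,"wy":0,"wz":0,"hand":0},{"dx":0,"dy":0,"dz":-0.55,"wx":0,"wy":0,"wz":0,"hand":0},{"dx":0,"dy":-0.3,"dz":0,"wx":0,"wy":0,"wz":0,"hand":0},{"dx":0,"dy":-0.3,"dz":0,"wx":0,"wy":0,"wz":0,"hand":0},{"dx":0,"dy":-0.25,"dz":0,"wx":0,"wy":0,"wz":0,"hand":0},{"dx":0,"dy":-0.2,"dz":0,"wx":0,"wy":0,"wz":0,"hand":0},{"dx":0,"dy":-0.2,"dz":0,"wx":0,"wy":0,"wz":0,"hand":0},{"dx":0,"dy":-0.2,"dz":0,"wx":0,"wy":0,"wz":0,"hand":0},{"dx":0,"dy":-0.2,"dz":0,"wx":0,"wy":0,"wz":0,"hand":0}]}}

```text
t: 4.55
ee_pos: [0.5566, 0.2593, 0.1918]
orientation: [-1.571, 0.0, 3.078]
contact_force: [-2.4, 1.7, 6.1]
width: 0.0004
```

Run:
```python
from h import *
s=cams.grab_frame("side")[:,:,::-1];cv2.imwrite("pics/side2.png",s)
crop(s,180,20,380,220,3,'pics/s2c.png')
o=get_obs();print(o['t'],o['ee_pos'],o['contact_force'])
```

```text
4.6 [0.5567 0.2584 0.1919] [-1.2209 -0.0431  2.8758]
```

View pics/s2c.png

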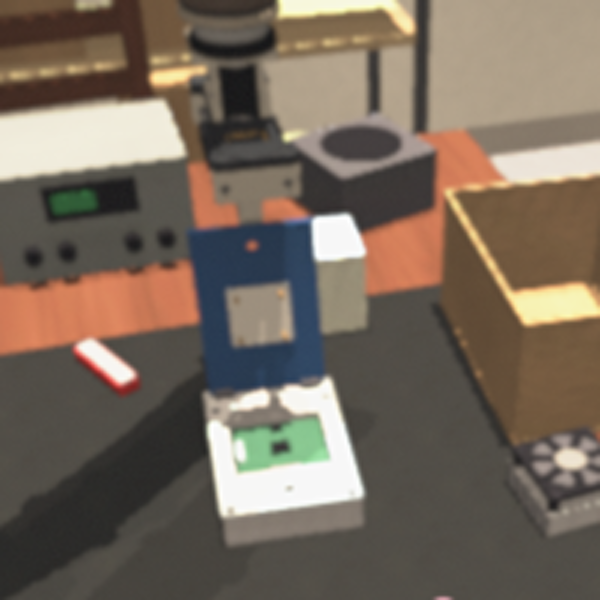

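The finger is behind the lid's upper edge at about (250,220) in the crop and touching it lightly. I'll keep pushing slowly.

Request:
{"api": "carry_out", "payload": {"motion": [{"dx":0,"dy":-0.2,"dz":0,"wx":0,"wy":0,"wz":0,"hand":0},{"dx":0,"dy":-0.2,"dz":0,"wx":0,"wy":0,"wz":0,"hand":0},{"dx":0,"dy":-0.2,"dz":0,"wx":0,"wy":0,"wz":0,"hand":0},{"dx":0,"dy":-0.2,"dz":0,"wx":0,"wy":0,"wz":0,"hand":0},{"dx":0,"dy":-0.2,"dz":0,"wx":0,"wy":0,"wz":0,"hand":0},{"dx":0,"dy":-0.2,"dz":0,"wx":0,"wy":0,"wz":0,"hand":0},{"dx":0,"dy":-0.2,"dz":0,"wx":0,"wy":0,"wz":0,"hand":0},{"dx":0,"dy":-0.2,"dz":0,"wx":0,"wy":0,"wz":0,"hand":0}]}}

```text
t: 5.4
ee_pos: [0.5565, 0.2105, 0.1911]
orientation: [-1.57, -0.0, 3.078]
contact_force: [0.7, 1.0, 0.3]
width: 0.0003
```

Run:
```python
from h import *
s=cams.grab_frame("side")[:,:,::-1];cv2.imwrite("pics/side3.png",s)
crop(s,180,20,380,220,3,'pics/s3c.png')
o=get_obs();print(o['t'],o['ee_pos'],o['contact_force'])
```

```text
5.45 [0.5568 0.2092 0.1911] [-0.5907 -0.2796 -0.3265]
```

View pics/s3c.png

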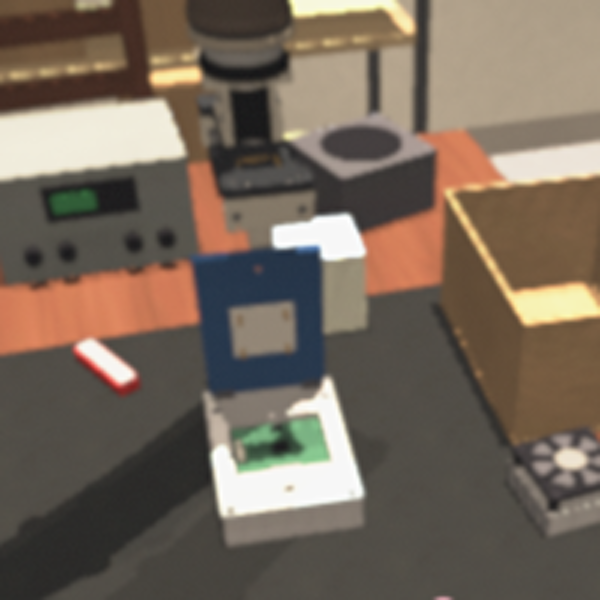

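The lid is rotating: its top edge is now at about y=250 in the crop. I'll push it past 1.2 rad and let it fall.

Request:
{"api": "carry_out", "payload": {"motion": [{"dx":0,"dy":-0.2,"dz":0,"wx":0,"wy":0,"wz":0,"hand":0},{"dx":0,"dy":-0.2,"dz":0,"wx":0,"wy":0,"wz":0,"hand":0},{"dx":0,"dy":-0.2,"dz":0,"wx":0,"wy":0,"wz":0,"hand":0},{"dx":0,"dy":-0.2,"dz":0,"wx":0,"wy":0,"wz":0,"hand":0},{"dx":0,"dy":-0.2,"dz":0,"wx":0,"wy":0,"wz":0,"hand":0},{"dx":0,"dy":-0.2,"dz":0,"wx":0,"wy":0,"wz":0,"hand":0},{"dx":0,"dy":-0.2,"dz":0,"wx":0,"wy":0,"wz":0,"hand":0},{"dx":0,"dy":-0.2,"dz":0,"wx":0,"wy":0,"wz":0,"hand":0},{"dx":0,"dy":-0.2,"dz":0,"wx":0,"wy":0,"wz":0,"hand":0},{"dx":0,"dy":-0.1,"dz":0,"wx":0,"wy":0,"wz":0,"hand":0}]}}

```text
t: 6.45
ee_pos: [0.5567, 0.1535, 0.1914]
orientation: [-1.57, 0.0, 3.077]
contact_force: [-0.1, -0.3, 0.8]
width: 0.0006
```

Run:
```python
from h import *
s=cams.grab_frame("side")[:,:,::-1];cv2.imwrite("pics/side4.png",s)
crop(s,180,20,380,220,3,'pics/s4c.png')
o=get_obs();print(o['t'],o['ee_pos'],o['contact_force'])
```

```text
6.5 [0.5567 0.1531 0.1914] [ 0.6838 -0.2457 -0.9892]
```

View pics/s4c.png

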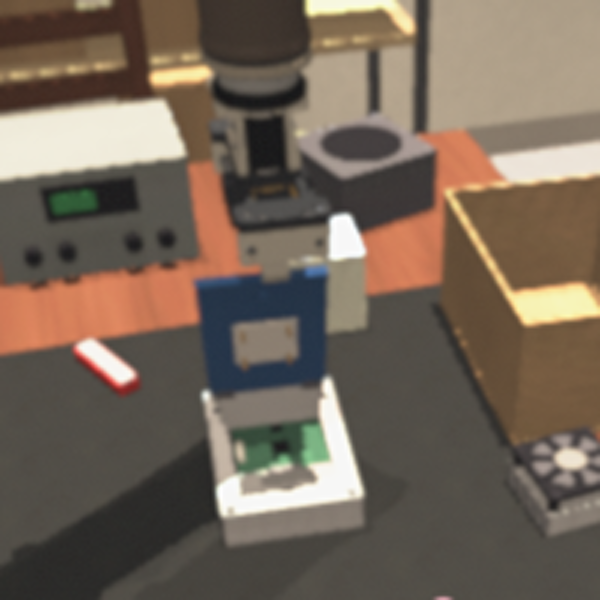

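Request:
{"api": "carry_out", "payload": {"motion": [{"dx":0,"dy":-0.2,"dz":0,"wx":0,"wy":0,"wz":0,"hand":0},{"dx":0,"dy":-0.2,"dz":0,"wx":0,"wy":0,"wz":0,"hand":0},{"dx":0,"dy":-0.2,"dz":0,"wx":0,"wy":0,"wz":0,"hand":0},{"dx":0,"dy":0,"dz":0.3,"wx":0,"wy":0,"wz":0,"hand":0},{"dx":0,"dy":0,"dz":0.3,"wx":0,"wy":0,"wz":0,"hand":0}]}}

```text
t: 7.0
ee_pos: [0.5565, 0.1362, 0.2102]
orientation: [-1.571, -0.0, 3.078]
contact_force: [0.3, -1.7, 0.1]
width: 0.0003
```

Run:
```python
from h import *
s=cams.grab_frame("side")[:,:,::-1];cv2.imwrite("pics/side5.png",s)
crop(s,180,20,380,220,3,'pics/s5c.png')
o=get_obs();print(o['t'],o['ee_pos'],o['contact_force'])
```

```text
7.05 [0.5574 0.137  0.212 ] [1.0377 0.7191 0.6432]
```

View pics/s5c.png

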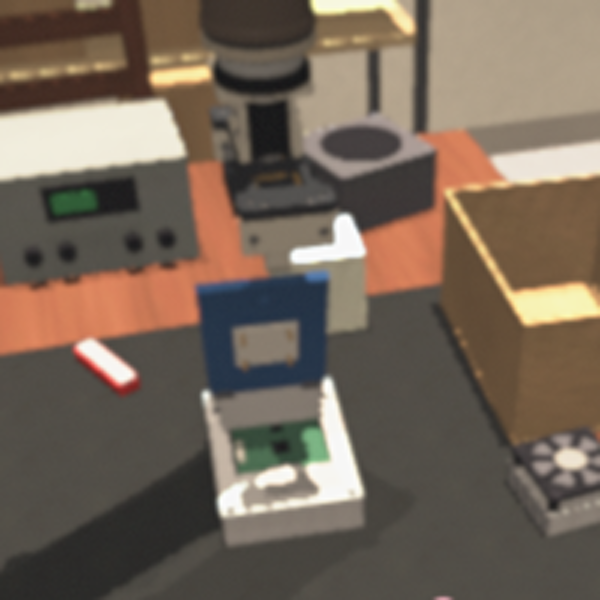

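Request:
{"api": "carry_out", "payload": {"motion": [{"dx":0,"dy":0,"dz":0,"wx":0,"wy":0,"wz":0,"hand":0},{"dx":0,"dy":0,"dz":0,"wx":0,"wy":0,"wz":0,"hand":0},{"dx":0,"dy":0,"dz":0,"wx":0,"wy":0,"wz":0,"hand":0},{"dx":0,"dy":0,"dz":0,"wx":0,"wy":0,"wz":0,"hand":0}]}}

```text
t: 7.45
ee_pos: [0.5564, 0.1364, 0.2092]
orientation: [-1.571, -0.001, 3.078]
contact_force: [0.7, 0.6, -0.8]
width: 0.0004
```

Run:
```python
from h import *
s=cams.grab_frame("side")[:,:,::-1];cv2.imwrite("pics/side6.png",s)
crop(s,180,20,380,220,3,'pics/s6c.png')
o=get_obs();print(o['t'],o['ee_pos'],o['contact_force'])
```

```text
7.5 [0.5564 0.1364 0.2092] [-0.8558 -0.0266  0.2457]
```

View pics/s6c.png

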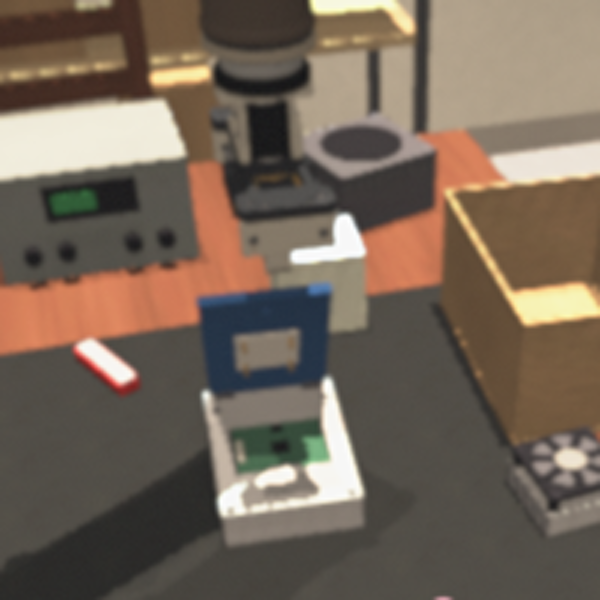

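The lid is now falling by itself, its edge having dropped from about y=283 to y=290 in the crop. I'll lift clear and go to the pin.

Request:
{"api": "carry_out", "payload": {"motion": [{"dx":0,"dy":0,"dz":1,"wx":0,"wy":0,"wz":0,"hand":0},{"dx":0,"dy":0,"dz":1,"wx":0,"wy":0,"wz":0,"hand":0},{"dx":0.17,"dy":-0.65,"dz":0.5,"wx":0,"wy":0,"wz":0,"hand":44},{"dx":0.2,"dy":-1,"dz":0,"wx":0,"wy":0,"wz":0,"hand":44},{"dx":0.2,"dy":-1,"dz":0,"wx":0,"wy":0,"wz":0,"hand":44},{"dx":0,"dy":-1,"dz":0,"wx":0,"wy":0,"wz":0,"hand":44},{"dx":0,"dy":-1,"dz":0,"wx":0,"wy":0,"wz":0,"hand":44},{"dx":0,"dy":-1,"dz":0,"wx":0,"wy":0,"wz":0,"hand":44},{"dx":0,"dy":-1,"dz":0,"wx":0,"wy":0,"wz":0,"hand":44},{"dx":0,"dy":-1,"dz":0,"wx":0,"wy":0,"wz":0,"hand":44},{"dx":0,"dy":-1,"dz":-0.5,"wx":0,"wy":0,"wz":0,"hand":44},{"dx":0,"dy":-1,"dz":-0.8,"wx":0,"wy":0,"wz":0,"hand":44},{"dx":0,"dy":-1,"dz":-0.8,"wx":0,"wy":0,"wz":0,"hand":44},{"dx":0,"dy":-1,"dz":-0.8,"wx":0,"wy":0,"wz":0,"hand":44},{"dx":0,"dy":0,"dz":-0.6,"wx":0,"wy":0,"wz":0,"hand":44},{"dx":0,"dy":0,"dz":0,"wx":0,"wy":0,"wz":0,"hand":44},{"dx":0,"dy":0,"dz":0,"wx":0,"wy":0,"wz":0,"hand":44}]}}

```text
t: 9.2
ee_pos: [0.5739, -0.2122, 0.1797]
orientation: [-1.572, -0.0, 3.079]
contact_force: [0.4, -0.3, 0.4]
width: 0.044
```

Run:
```python
from h import *
s=cams.grab_frame("side")[:,:,::-1];cv2.imwrite("pics/side7.png",s)
o=get_obs();print(o['t'],o['ee_pos'],o['orientation'],o['width'])
t=cams.grab_frame("top")[:,:,::-1];cv2.imwrite("pics/top7.png",t)
crop(s,230,80,390,310,2.6,'pics/s7c.png')
crop(t,190,180,430,280,3.3,'pics/t7c.png')
```

```text
9.25 [ 0.5745 -0.2121  0.1805] [-1.5711  0.0013  3.0794] 0.044264341911273715
```

View pics/s7c.png

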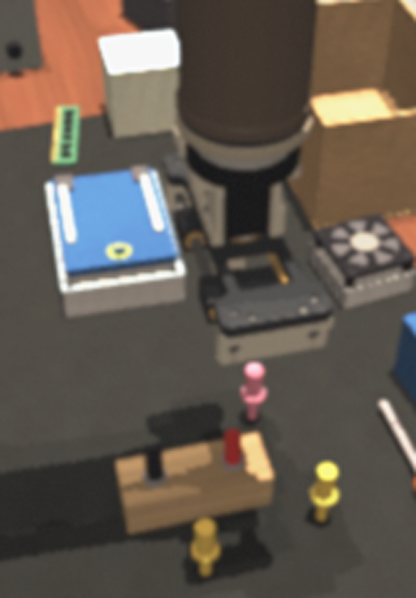

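View pics/t7c.png

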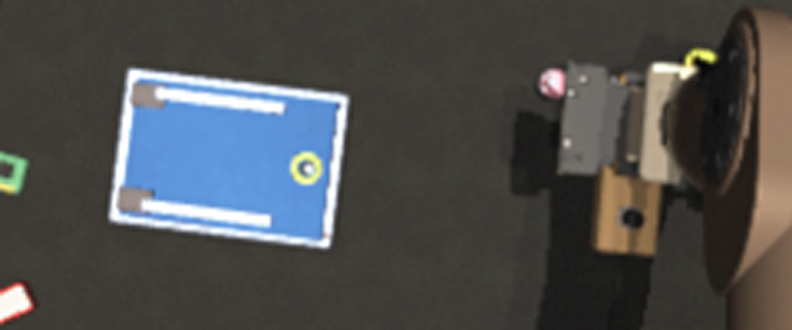

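The lid has fallen shut-ajar. Its yellow ring is at about (119,251) in the side crop and (306,168) in the top crop. I'll measure the ring and check the fingers over the red pin.

Run:
```python
from h import *
s=cv2.imread('pics/side7.png');t=cv2.imread('pics/top7.png')
crop(s,290,150,370,270,5,'pics/s7d.png')
for z in(.172,.18,.19): print('tip proj',z,proj('side',[.5742,-.2121,z]))
res={}
for n,im,b in(('side',s,(260,160,295,190)),('top',t,(270,220,296,242))):
    h=cv2.cvtColor(im,cv2.COLOR_BGR2HSV)[b[1]:b[3],b[0]:b[2]]
    m=((h[...,0]>18)&(h[...,0]<40)&(h[...,1]>70)&(h[...,2]>110)).astype(np.uint8)
    ys,xs=np.nonzero(m);c=(xs.min()+xs.max())/2+b[0],(ys.min()+ys.max())/2+b[1]
    print(n,len(xs),xs.mean()+b[0],ys.mean()+b[1],c);res[n]=np.array([xs.mean()+b[0],ys.mean()+b[1]])
    for z in(.0515,.059): print(plane(n,*res[n],z))
print(tri(res['side'],res['top']))
```

```text
tip proj 0.172 [320.4509 217.088 ]
tip proj 0.18 [320.5199 214.426 ]
tip proj 0.19 [320.6076 211.0434]
side 21 275.6190476190476 176.76190476190476 (np.float64(275.5), np.float64(176.5))
[0.5402 0.0774 0.0515]
[0.5387 0.0688 0.059 ]
top 29 282.17241379310343 230.6206896551724 (np.float64(282.5), np.float64(230.5))
[0.5389 0.0696 0.0515]
[0.539  0.0691 0.059 ]
(array([0.5389, 0.0692, 0.0586]), [np.float64(0.00011582803605148014), np.float64(0.00011582803605176176)])
```

View pics/s7d.png

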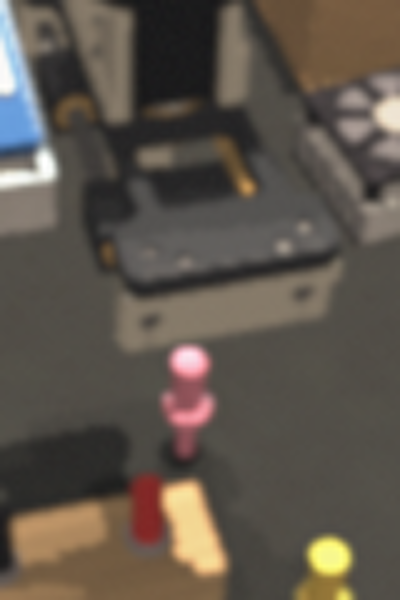

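Request:
{"api": "carry_out", "payload": {"motion": [{"dx":0,"dy":-0.02,"dz":-0.8,"wx":0,"wy":0,"wz":0,"hand":44},{"dx":0,"dy":0,"dz":-0.8,"wx":0,"wy":0,"wz":0,"hand":44},{"dx":0,"dy":0,"dz":-0.8,"wx":0,"wy":0,"wz":0,"hand":44},{"dx":0,"dy":0,"dz":-0.7,"wx":0,"wy":0,"wz":0,"hand":44},{"dx":0,"dy":0,"dz":-0.5,"wx":0,"wy":0,"wz":0,"hand":44},{"dx":0,"dy":0,"dz":-0.3,"wx":0,"wy":0,"wz":0,"hand":44},{"dx":0,"dy":0,"dz":-0.2,"wx":0,"wy":0,"wz":0,"hand":44},{"dx":0,"dy":0,"dz":0,"wx":0,"wy":0,"wz":0,"hand":44},{"dx":0,"dy":0,"dz":0,"wx":0,"wy":0,"wz":0,"hand":44}]}}

```text
t: 10.2
ee_pos: [0.5742, -0.2138, 0.0572]
orientation: [-1.571, 0.001, 3.078]
contact_force: [-0.2, 0.0, 0.2]
width: 0.0439
```

Run:
```python
from h import *
s=cams.grab_frame("side")[:,:,::-1];cv2.imwrite("pics/side8.png",s)
o=get_obs();print(o['t'],o['ee_pos'],o['orientation'],o['width'],o['contact_force'])
crop(s,260,180,390,310,4.5,'pics/s8c.png')
```

```text
10.25 [ 0.5743 -0.2139  0.0573] [-1.5705  0.0013  3.0779] 0.04394328342736506 [ 0.2864 -0.7111 -0.2007]
```

View pics/s8c.png

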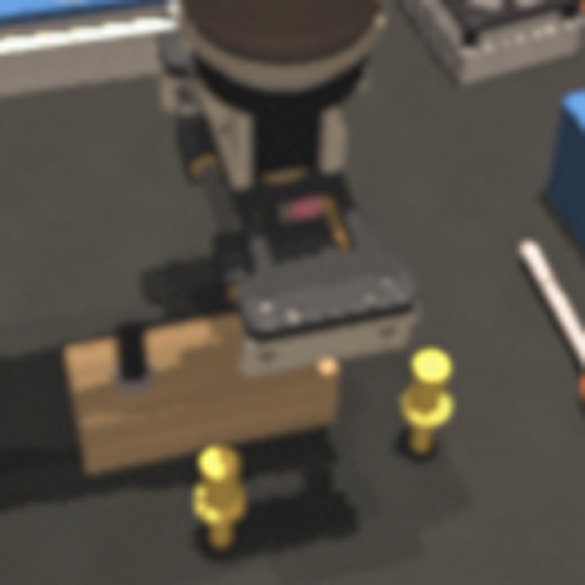

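The body hides the grasp area, the spare pin at (130,350) in the crop is clear, and there is no contact force. I'll close on the pin, then check the width.

Request:
{"api": "carry_out", "payload": {"motion": [{"dx":0,"dy":0,"dz":0,"wx":0,"wy":0,"wz":0,"hand":24},{"dx":0,"dy":0,"dz":0,"wx":0,"wy":0,"wz":0,"hand":8},{"dx":0,"dy":0,"dz":0,"wx":0,"wy":0,"wz":0,"hand":0},{"dx":0,"dy":0,"dz":0,"wx":0,"wy":0,"wz":0,"hand":0},{"dx":0,"dy":0,"dz":0,"wx":0,"wy":0,"wz":0,"hand":0},{"dx":0,"dy":0,"dz":0,"wx":0,"wy":0,"wz":0,"hand":0}], "squeeze": 35}}

```text
t: 10.85
ee_pos: [0.5748, -0.2154, 0.058]
orientation: [-1.569, 0.003, 3.077]
contact_force: [-1.7, -5.3, 10.5]
width: 0.0025
```

Run:
```python
from h import *
s=cams.grab_frame("side")[:,:,::-1];cv2.imwrite("pics/side9.png",s)
o=get_obs();print(o['t'],o['ee_pos'],o['orientation'],o['width'],o['contact_force'],o['ft_torque'])
crop(s,260,180,390,310,4.5,'pics/s9c.png')
```

```text
10.9 [ 0.5748 -0.2159  0.058 ] [-1.5681  0.0028  3.0768] 0.0008733344289135874 [-0.8132 -5.6209  9.874 ] [-1.137   0.369  -0.0039]
```

View pics/s9c.png

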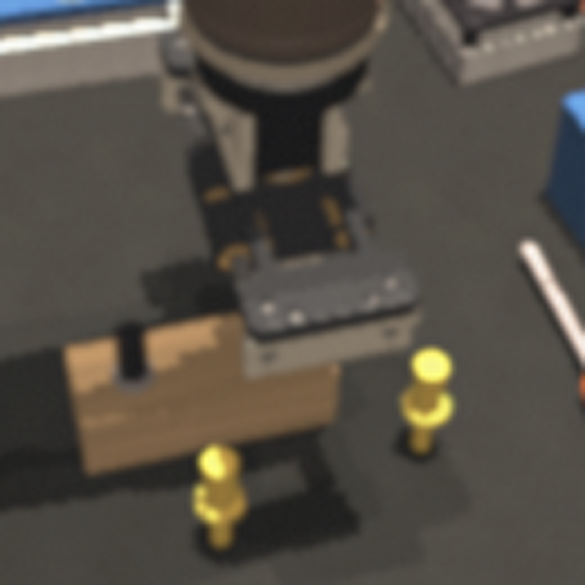

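Run:
```python
from h import *
t=cams.grab_frame("top")[:,:,::-1];cv2.imwrite("pics/top9.png",t)
s=cams.grab_frame("side")[:,:,::-1];cv2.imwrite("pics/side9b.png",s)
o=get_obs();print(o['t'],o['ee_pos'],o['width'],o['contact_force'])
crop(t,330,180,430,280,6,'pics/t9c.png')
for n,im in(('top',t),('side',s)):
    h=cv2.cvtColor(im.copy(),cv2.COLOR_BGR2HSV)
    m=(((h[...,0]<6)|(h[...,0]>174))&(h[...,1]>150)&(h[...,2]>60)).astype(np.uint8)
    k,l,st,c=cv2.connectedComponentsWithStats(m)
    for i in range(1,k):
        if 3<st[i,4]<400 : print(n,c[i],st[i])
```

```text
11.0 [ 0.5747 -0.2161  0.058 ] 0.00043512684218496075 [-0.6926 -3.7691 10.4548]
top [194.  275.5] [193 275   3   2   4]
side [215.4583 145.25  ] [205 137  21  14  48]
```

View pics/t9c.png

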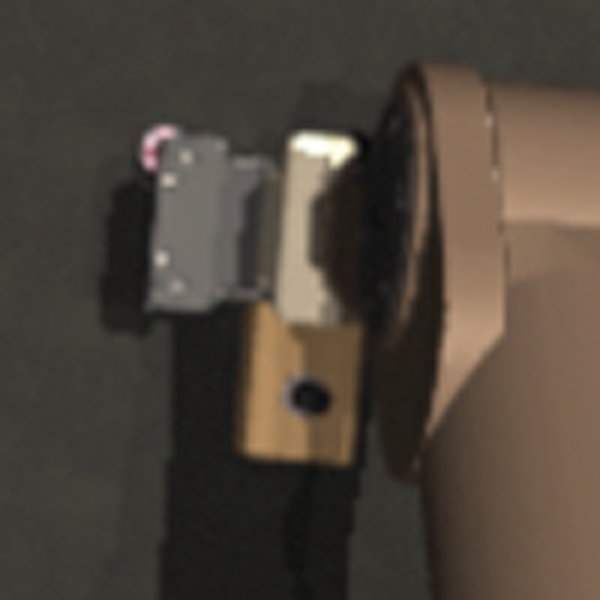

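View pics/side9b.png

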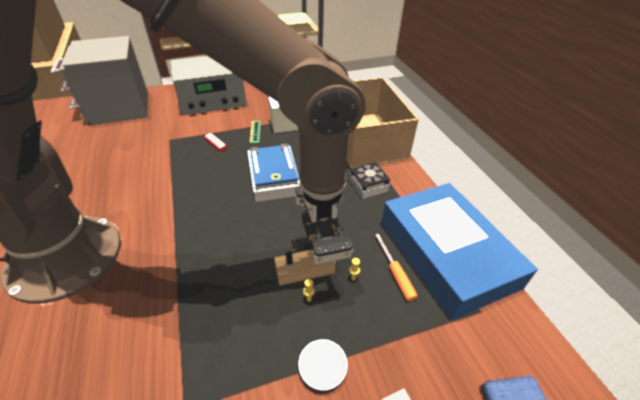

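Run:
```python
from h import *
for z in(.05,.116,.15,.2):
    for y in(-.216-.095,-.216,-.216+.095): print(z,y,'top',proj('top',[.5747,y,z]),'side',proj('side',[.5747,y,z]))
s=cv2.imread('pics/side9b.png');crop(s,280,180,370,280,6,'pics/s9d.png')
```

```text
0.05 -0.311 top [416.6837 221.6044] side [334.5564 289.5639]
0.05 -0.216 top [383.5412 220.7112] side [320.2565 254.6438]
0.05 -0.121 top [350.1111 219.7926] side [308.049 224.844]
0.116 -0.311 top [423.0739 221.4175] side [336.0208 271.3493]
0.116 -0.216 top [387.9958 220.4738] side [320.7848 235.9668]
0.116 -0.121 top [352.5778 219.5015] side [307.893  206.0355]
0.15 -0.311 top [426.6693 221.312 ] side [336.8489 261.0553]
0.15 -0.216 top [390.5044 220.3399] side [321.0812 225.4895]
0.15 -0.121 top [353.9679 219.3374] side [307.8058 195.5503]
0.2 -0.311 top [432.3851 221.1437] side [338.1723 244.6185]
0.2 -0.216 top [394.4964 220.1265] side [321.5515 208.875 ]
0.2 -0.121 top [356.1812 219.0759] side [307.668  179.0198]
```

View pics/s9d.png

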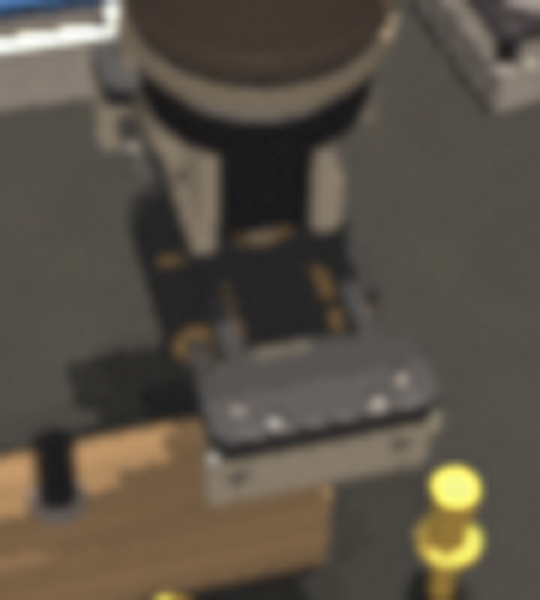

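The fingers closed to about 0 mm instead of 16, with 10 N upward on the tool, so the pin is not held. I'll raise the arm gently and look.

Request:
{"api": "carry_out", "payload": {"motion": [{"dx":0,"dy":0,"dz":0.2,"wx":0,"wy":0,"wz":0,"hand":0},{"dx":0,"dy":0,"dz":0,"wx":0,"wy":0,"wz":0,"hand":0}]}}

```text
t: 11.2
ee_pos: [0.5741, -0.2136, 0.0632]
orientation: [-1.571, 0.001, 3.078]
contact_force: [-0.0, -0.5, -0.1]
width: 0.0002
```

Request:
{"api": "carry_out", "payload": {"motion": [{"dx":0,"dy":0,"dz":0.5,"wx":0,"wy":0,"wz":0,"hand":0},{"dx":0,"dy":0,"dz":0.8,"wx":0,"wy":0,"wz":0,"hand":0},{"dx":0,"dy":0,"dz":0.8,"wx":0,"wy":0,"wz":0,"hand":0},{"dx":0,"dy":0,"dz":0.8,"wx":0,"wy":0,"wz":0,"hand":0},{"dx":0,"dy":0,"dz":0.8,"wx":0,"wy":0,"wz":0,"hand":0},{"dx":0,"dy":0,"dz":0.8,"wx":0,"wy":0,"wz":0,"hand":0}]}}

```text
t: 11.8
ee_pos: [0.5735, -0.2133, 0.1993]
orientation: [-1.571, 0.0, 3.079]
contact_force: [-0.0, 0.2, 0.6]
width: 0.0005
```

Run:
```python
from h import *
t=cams.grab_frame("top")[:,:,::-1];cv2.imwrite("pics/top10.png",t)
s=cams.grab_frame("side")[:,:,::-1];cv2.imwrite("pics/side10.png",s)
o=get_obs();print(o['t'],o['ee_pos'],o['width'],o['contact_force'])
crop(t,330,180,430,280,5.5,'pics/t10c.png')
crop(s,260,180,390,310,4.5,'pics/s10c.png')
```

```text
11.9 [ 0.5757 -0.2136  0.2018] 0.0006605825548852203 [-0.77    0.2197  0.8234]
```

View pics/t10c.png

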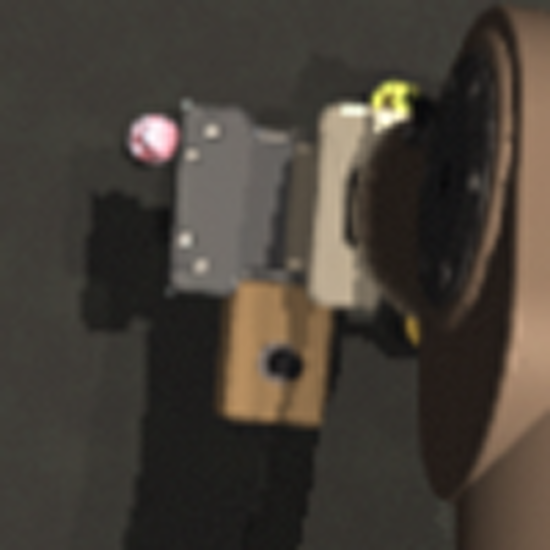

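View pics/s10c.png

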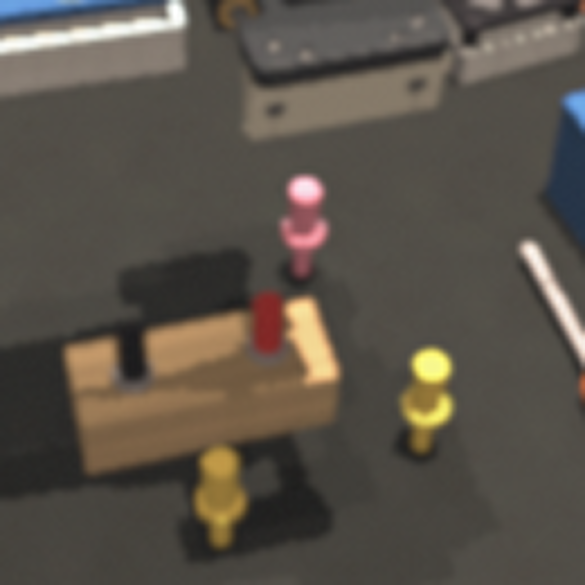

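The red pin still stands untouched in the stand at (267,322) in the crop, so the pads were not around it. I'll check where the fingertips really are against the claimed TCP in the earlier, unobstructed views.

Run:
```python
from h import *
def ov(f,n,tcp,box,k,out):
    im=cv2.imread(f);x0,y0,x1,y1=box
    c=cv2.resize(im[y0:y1,x0:x1],None,fx=k,fy=k,interpolation=cv2.INTER_CUBIC)
    for dz,col in((-.008,(0,0,255)),(0,(0,255,0)),(.011,(255,255,0)),(.058,(255,0,255))):
        p=proj(n,np.array(tcp)+[0,0,dz]);q=((p-[x0,y0]+.5)*k).astype(int);cv2.circle(c,tuple(int(a) for a in q),3,col,-1)
    return c
a=ov('pics/side1.png','side',[.5561,.3036,.3034],(225,15,295,75),8,'')
b=ov('pics/side5.png','side',[.5574,.137,.212],(235,70,305,130),8,'')
cv2.imwrite('pics/ova.png',a);cv2.imwrite('pics/ovb.png',b)
```

```text
(no output)
```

View pics/ova.png

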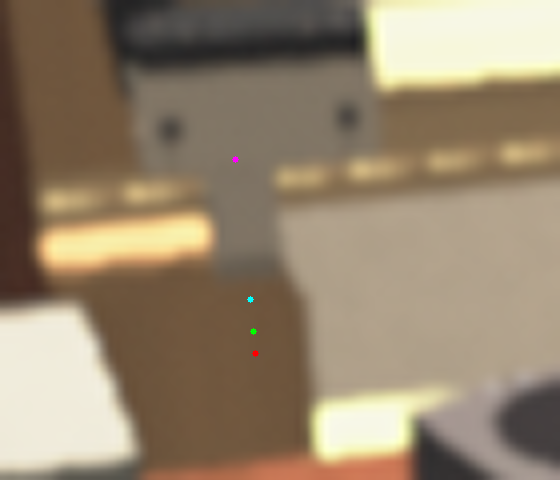

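View pics/ovb.png

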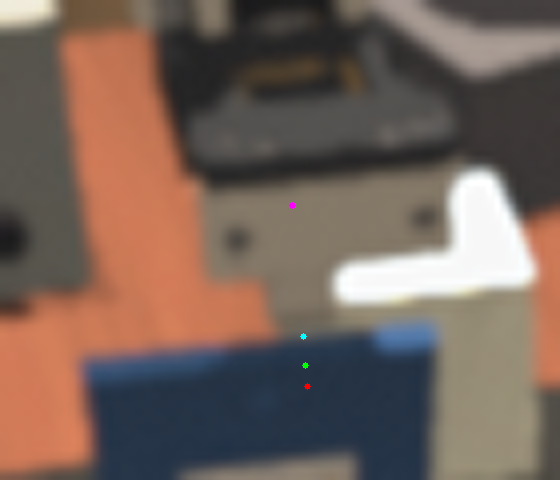

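The overlay shows the fingertips ending about 80 crop pixels, or 28 mm, above where the stated tool frame puts them, while x agrees. That fits the closed fingers pressing on top of the pin at TCP z 0.058. Before going lower I'll check the body's offset.

Run:
```python
from h import *
x0,y0,k=225,15,8
for dz in(0.058,.086):
  for dy in(-.095,-.0375):
    p=proj('side',np.array([.5561,.3036+dy,.3034+dz]));print('body bottom',dz,dy,(p-[x0,y0]+.5)*k)
for dz in(-.008,.01,.016,.02,.024):
  for dy in(-.019,):
    p=proj('side',np.array([.5561,.3036+dy,.3034+dz]));print('tip',dz,dy,(p-[x0,y0]+.5)*k)
```

```text
body bottom 0.058 -0.095 [294.1902 269.2109]
body bottom 0.058 -0.0375 [257.6671 201.0313]
body bottom 0.086 -0.095 [285.5011 177.0765]
body bottom 0.086 -0.0375 [248.576  111.3601]
tip -0.008 -0.019 [266.8    376.1876]
tip 0.01 -0.019 [261.4668 324.5543]
tip 0.016 -0.019 [259.6585 307.053 ]
tip 0.02 -0.019 [258.4443 295.3031]
tip 0.024 -0.019 [257.2231 283.4868]
```

Run:
```python
from h import *
for z in(.26,.288,.31,.33):
  c=np.array([.5757,-.2136,z]);d=np.array([.063,.998,0]);e=np.array([.998,-.063,0])
  for s in(-1,1): print(z,s,(proj('top',c+.095*d+s*.0375*e)-[330,180]+.5)*5.5)
```

```text
0.26 -1 [150.5142 287.8508]
0.26 1 [165.7673 110.501 ]
0.288 -1 [158.4723 289.0483]
0.288 1 [174.1498 106.3472]
0.31 -1 [165.0709 290.0411]
0.31 1 [181.0986 102.9037]
0.33 -1 [171.3546 290.9864]
0.33 1 [187.7142  99.625 ]
```

Run:
```python
import cv2
t=cv2.imread('pics/top10.png');c=cv2.resize(t[190:245,350:410],None,fx=10,fy=10,interpolation=cv2.INTER_CUBIC);cv2.imwrite('pics/t10d.png',cv2.convertScaleAbs(c,alpha=1.5,beta=30))
```

```text
(no output)
```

View pics/t10d.png

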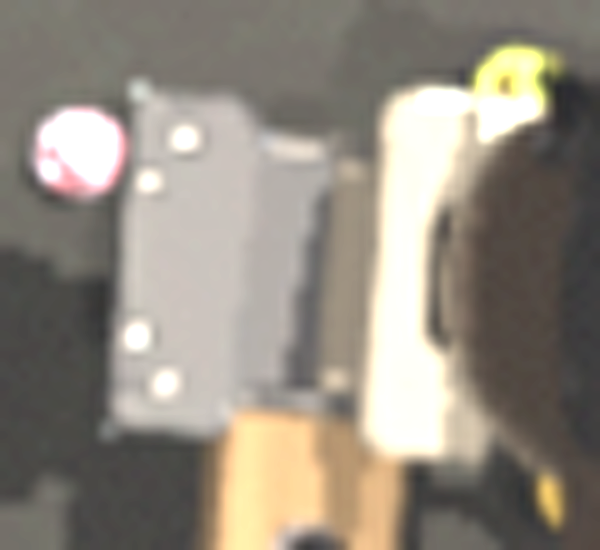

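In the top view the body corners match the prediction to within 1 px, so x and y are right and only the reach along the tool is off, by about 28 mm. I'll descend again in steps with the fingers open at 34 mm, watching the force.

Request:
{"api": "carry_out", "payload": {"motion": [{"dx":0,"dy":0,"dz":-0.8,"wx":0,"wy":0,"wz":0,"hand":34},{"dx":0,"dy":0,"dz":-0.9,"wx":0,"wy":0,"wz":0,"hand":34},{"dx":0,"dy":0,"dz":-0.9,"wx":0,"wy":0,"wz":0,"hand":34},{"dx":0,"dy":0,"dz":-0.9,"wx":0,"wy":0,"wz":0,"hand":34},{"dx":0,"dy":0,"dz":-0.6,"wx":0,"wy":0,"wz":0,"hand":34},{"dx":0,"dy":0,"dz":-0.4,"wx":0,"wy":0,"wz":0,"hand":34},{"dx":0,"dy":0,"dz":-0.3,"wx":0,"wy":0,"wz":0,"hand":34},{"dx":0,"dy":0,"dz":-0.2,"wx":0,"wy":0,"wz":0,"hand":34},{"dx":0,"dy":0,"dz":0,"wx":0,"wy":0,"wz":0,"hand":34}]}}

```text
t: 12.8
ee_pos: [0.5735, -0.2136, 0.0472]
orientation: [-1.571, -0.0, 3.078]
contact_force: [-0.9, 1.0, -0.0]
width: 0.0343
```

Request:
{"api": "carry_out", "payload": {"motion": [{"dx":0,"dy":0,"dz":-0.1,"wx":0,"wy":0,"wz":0,"hand":34},{"dx":0,"dy":0,"dz":-0.1,"wx":0,"wy":0,"wz":0,"hand":34}]}}

```text
t: 13.0
ee_pos: [0.5743, -0.2139, 0.0421]
orientation: [-1.57, 0.001, 3.078]
contact_force: [0.8, -0.3, -0.7]
width: 0.0346
```

At TCP z 0.042 there is no contact. By the stated frame the tips would already be inside the stand, which confirms the offset. I'll continue.

Request:
{"api": "carry_out", "payload": {"motion": [{"dx":0,"dy":0,"dz":-0.15,"wx":0,"wy":0,"wz":0,"hand":34},{"dx":0,"dy":0,"dz":-0.15,"wx":0,"wy":0,"wz":0,"hand":34},{"dx":0,"dy":0,"dz":-0.1,"wx":0,"wy":0,"wz":0,"hand":34},{"dx":0,"dy":0,"dz":0,"wx":0,"wy":0,"wz":0,"hand":34}]}}

```text
t: 13.4
ee_pos: [0.5732, -0.2136, 0.0288]
orientation: [-1.571, -0.001, 3.078]
contact_force: [-0.1, -0.0, -0.8]
width: 0.0339
```

Request:
{"api": "carry_out", "payload": {"motion": [{"dx":0,"dy":0,"dz":0,"wx":0,"wy":0,"wz":0,"hand":18},{"dx":0,"dy":0,"dz":0,"wx":0,"wy":0,"wz":0,"hand":8},{"dx":0,"dy":0,"dz":0,"wx":0,"wy":0,"wz":0,"hand":0},{"dx":0,"dy":0,"dz":0,"wx":0,"wy":0,"wz":0,"hand":0},{"dx":0,"dy":0,"dz":0,"wx":0,"wy":0,"wz":0,"hand":0}], "squeeze": 35}}

```text
t: 13.9
ee_pos: [0.5738, -0.2138, 0.0296]
orientation: [-1.571, 0.0, 3.078]
contact_force: [0.1, -0.5, 1.2]
width: 0.0152
```

The width is 15 mm, so the pin is gripped. I'll lift it and carry it to above the ring.

Request:
{"api": "carry_out", "payload": {"motion": [{"dx":0,"dy":0,"dz":0.2,"wx":0,"wy":0,"wz":0,"hand":0},{"dx":0,"dy":0,"dz":0.4,"wx":0,"wy":0,"wz":0,"hand":0},{"dx":0,"dy":0,"dz":0.6,"wx":0,"wy":0,"wz":0,"hand":0},{"dx":0,"dy":0,"dz":0.7,"wx":0,"wy":0,"wz":0,"hand":0},{"dx":0,"dy":0,"dz":0.7,"wx":0,"wy":0,"wz":0,"hand":0},{"dx":0,"dy":0,"dz":0.6,"wx":0,"wy":0,"wz":0,"hand":0},{"dx":-0.16,"dy":0.4,"dz":0,"wx":0,"wy":0,"wz":0,"hand":0},{"dx":-0.2,"dy":0.8,"dz":0,"wx":0,"wy":0,"wz":0,"hand":0},{"dx":-0.2,"dy":1,"dz":0,"wx":0,"wy":0,"wz":0,"hand":0},{"dx":-0.2,"dy":1,"dz":0,"wx":0,"wy":0,"wz":0,"hand":0},{"dx":-0.2,"dy":1,"dz":0,"wx":0,"wy":0,"wz":0,"hand":0},{"dx":-0.2,"dy":1,"dz":0,"wx":0,"wy":0,"wz":0,"hand":0},{"dx":0,"dy":1,"dz":0,"wx":0,"wy":0,"wz":0,"hand":0},{"dx":0,"dy":1,"dz":0,"wx":0,"wy":0,"wz":0,"hand":0},{"dx":0,"dy":1,"dz":0,"wx":0,"wy":0,"wz":0,"hand":0},{"dx":0,"dy":0.8,"dz":0,"wx":0,"wy":0,"wz":0,"hand":0},{"dx":0,"dy":0.4,"dz":0,"wx":0,"wy":0,"wz":0,"hand":0},{"dx":0,"dy":0,"dz":0,"wx":0,"wy":0,"wz":0,"hand":0},{"dx":0,"dy":0,"dz":0,"wx":0,"wy":0,"wz":0,"hand":0}]}}

```text
t: 15.8
ee_pos: [0.5386, 0.0671, 0.1252]
orientation: [-1.57, -0.0, 3.077]
contact_force: [0.6, -1.1, 0.1]
width: 0.0152
```

Run:
```python
from h import *
t=cams.grab_frame("top")[:,:,::-1];cv2.imwrite("pics/top11.png",t)
s=cams.grab_frame("side")[:,:,::-1];cv2.imwrite("pics/side11.png",s)
o=get_obs();print(o['t'],o['ee_pos'],o['width'],o['contact_force'])
crop(t,190,170,330,270,5,'pics/t11c.png')
crop(s,235,110,315,210,5.5,'pics/s11c.png')
```

```text
15.9 [0.5388 0.0664 0.1253] 0.015181164534298004 [-0.5655 -0.3729 -0.5836]
```

View pics/t11c.png

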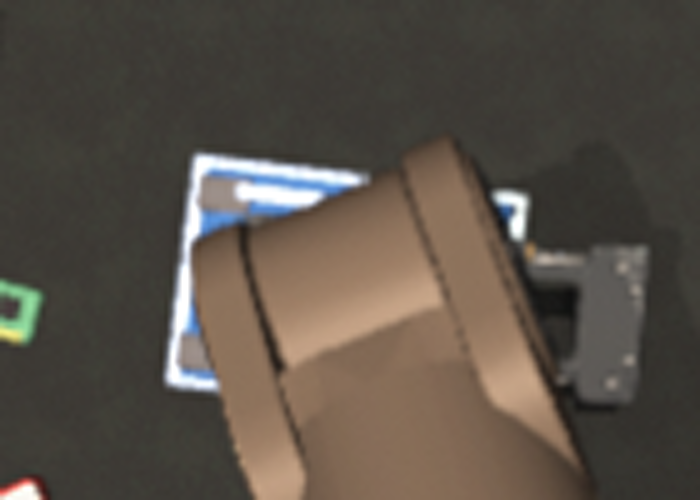

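View pics/s11c.png

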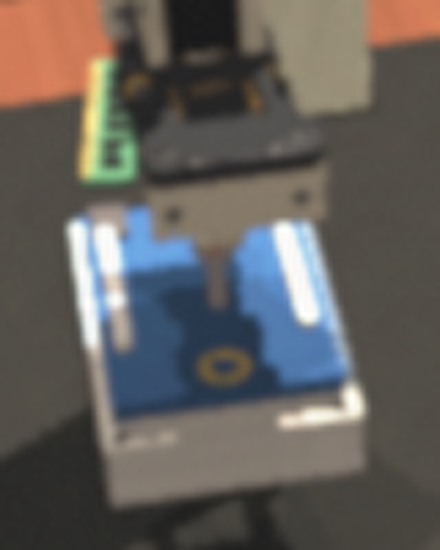

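Run:
```python
from h import *
s=cv2.imread('pics/side11.png');x0,y0,k=250,140,11
c=cv2.resize(s[y0:190,x0:305],None,fx=k,fy=k,interpolation=cv2.INTER_CUBIC)
cv2.imwrite('pics/s11d.png',cv2.convertScaleAbs(c,alpha=1.4,beta=20))
b=np.array([.5388,.0664,.1253])
for nm,z in(('tip',-.023),('collarbot',.011),('collartop',.015),('head',.047),('fingertip',.020)): print(nm,(proj('side',b+[0,0,z])-[x0,y0]+.5)*k)
h=cv2.cvtColor(s,cv2.COLOR_BGR2HSV)[155:195,255:300]
print('ring proj',(proj('side',[.5389,.0692,.0586])-[x0,y0]+.5)*k)
```

```text
tip [278.3604 282.1347]
collarbot [268.6987 171.497 ]
collartop [267.5306 158.1265]
head [257.9348  48.3388]
fingertip [266.0608 141.3054]
ring proj [287.9259 409.8571]
```

View pics/s11d.png

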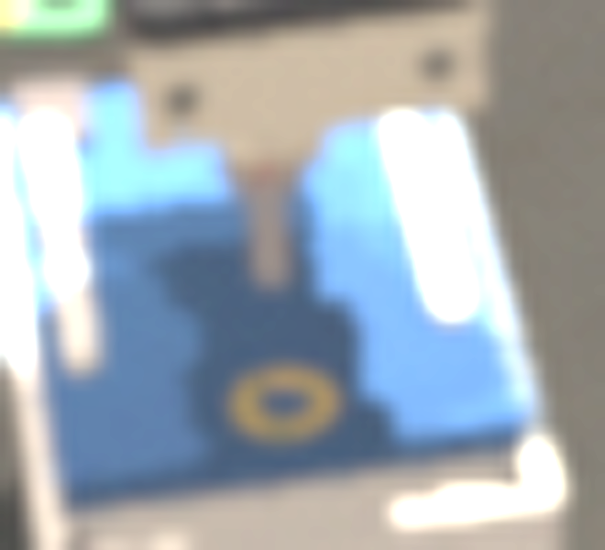

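Run:
```python
from h import *
s=cv2.imread('pics/side11.png').astype(int)
for y in range(150,169):
    r=s[y,266:286]; w=np.clip(r[:,2]-r[:,0]+40,0,None) # red-blue: gray high, blue low
    print(y,(r[:,2]-r[:,0]).tolist())
b=np.array([.5388,.0664,.1253])
for z in(-.023,0,.011): print(proj('side',b+[0,0,z]))
```

```text
150 [19, 24, 28, 29, 29, 29, 29, 28, 29, 28, 28, 29, 29, 27, 21, 12, 4, 1, 4, 7]
151 [13, 20, 26, 27, 29, 29, 29, 28, 28, 29, 28, 28, 25, 7, -21, -43, -55, -57, -34, -3]
152 [-5, -2, 3, 7, 20, 28, 29, 29, 28, 28, 28, 28, 17, -26, -76, -103, -108, -104, -61, -5]
153 [-47, -52, -52, -36, -1, 26, 30, 29, 28, 28, 28, 25, 6, -47, -101, -118, -121, -117, -81, -11]
154 [-104, -107, -101, -74, -20, 20, 29, 30, 30, 27, 23, 7, -29, -72, -109, -118, -120, -120, -96, -23]
155 [-119, -119, -115, -89, -34, 10, 25, 30, 30, 24, 13, -25, -74, -102, -114, -118, -118, -120, -109, -49]
156 [-120, -119, -118, -100, -56, -10, 14, 22, 22, 16, -3, -48, -95, -115, -116, -117, -117, -120, -116, -73]
157 [-113, -111, -109, -100, -71, -31, -1, 12, 13, 4, -19, -59, -96, -114, -117, -116, -117, -118, -118, -90]
158 [-84, -82, -82, -78, -66, -43, -15, 5, 9, -4, -32, -59, -88, -108, -117, -116, -116, -118, -120, -102]
159 [-61, -60, -60, -61, -58, -47, -22, 2, 9, -5, -33, -56, -80, -102, -112, -113, -116, -117, -118, -108]
160 [-57, -57, -57, -57, -56, -49, -23, 3, 11, -1, -29, -52, -74, -97, -103, -104, -108, -112
[... 198 characters left out ...]
-97, -101, -105, -108]
163 [-41, -39, -37, -37, -38, -33, -15, 5, 12, 7, -11, -39, -67, -86, -95, -95, -96, -97, -100, -104]
164 [-38, -37, -37, -37, -37, -35, -19, 2, 10, 5, -12, -34, -60, -83, -94, -95, -95, -95, -95, -98]
165 [-38, -37, -38, -36, -36, -35, -26, -9, 0, -4, -18, -35, -58, -82, -92, -94, -93, -94, -93, -95]
166 [-38, -37, -37, -37, -37, -36, -34, -25, -19, -22, -29, -38, -54, -74, -84, -87, -91, -93, -93, -93]
167 [-43, -39, -37, -37, -37, -38, -36, -35, -34, -34, -35, -37, -44, -54, -61, -70, -85, -92, -93, -94]
168 [-50, -45, -39, -38, -36, -36, -37, -37, -37, -36, -37, -36, -36, -38, -41, -56, -77, -89, -92, -94]
[274.8055 165.1486]
[274.216  158.3977]
[273.9272 155.0906]
```

Run:
```python
from h import *
def cen(f,b,fn,th):
    im=cv2.imread(f).astype(float)[b[1]:b[3],b[0]:b[2]];w=fn(im);w=np.where(w>th*w.max(),w,0)
    ys,xs=np.mgrid[b[1]:b[3],b[0]:b[2]];return np.array([(w*xs).sum(),(w*ys).sum()])/w.sum()
yel=lambda i:np.clip(np.minimum(i[...,1],i[...,2])-i[...,0],0,None)
rd=lambda i:np.clip(i[...,2]-np.maximum(i[...,0],i[...,1]),0,None)
a=cen('pics/top7.png',(275,222,292,240),yel,.2);s=cen('pics/side7.png',(265,167,287,187),yel,.2);s2=cen('pics/side11.png',(265,169,287,187),yel,.3)
print(a,s,s2,tri(s,a),plane('top',*a,.059),plane('side',*s,.059),plane('side',*s2,.059))
p=cen('pics/top0.png',(378,214,392,228),rd,.5);q=cen('pics/side0.png',(312,240,326,252),rd,.6)
print(p,plane('top',*p,.074),q,plane('side',*q,.074))
# image x of vertical line through candidates at row 159,164 ; pin observed 274.05@159,274.2@164
for x in(.537,.5375,.538,.5388): 
    print(x,[proj('side',[x,.0664,.1253+d]) for d in(-.002,-.019)])
```

```text
[282.383  230.5189] [275.3128 176.6416] [276.9248 178.6939] (array([0.5386, 0.0687, 0.0596]), [np.float64(0.000735120334435921), np.float64(0.0007351203344359893)]) [0.5393 0.0686 0.059 ] [0.538  0.0695 0.059 ] [0.5402 0.0598 0.059 ]
[384.1433 220.9119] [ 0.5738 -0.2133  0.074 ] [318.9974 247.3714] [ 0.5723 -0.2131  0.074 ]
0.537 [array([273.6048, 159.1179]), array([274.0492, 164.1152])]
0.5375 [array([273.7891, 159.0833]), array([274.2313, 164.0805])]
0.538 [array([273.9734, 159.0487]), array([274.4133, 164.0457])]
0.5388 [array([274.2681, 158.9935]), array([274.7044, 163.9901])]
```

The held pin is upright in the side view, shank centre at about (274,160) and tip at about (274,165). The ring is at (275.3,176.6). Relative to the ring, x is within 0.5 mm and y needs about +1.7 mm. I'll correct that and lower the tip to just above the ring.

Request:
{"api": "carry_out", "payload": {"motion": [{"dx":0.01,"dy":0.055,"dz":-0.4,"wx":0,"wy":0,"wz":0,"hand":0},{"dx":0,"dy":0,"dz":-0.4,"wx":0,"wy":0,"wz":0,"hand":0},{"dx":0,"dy":0,"dz":-0.3,"wx":0,"wy":0,"wz":0,"hand":0},{"dx":0,"dy":0,"dz":-0.1,"wx":0,"wy":0,"wz":0,"hand":0},{"dx":0,"dy":0,"dz":0,"wx":0,"wy":0,"wz":0,"hand":0},{"dx":0,"dy":0,"dz":0,"wx":0,"wy":0,"wz":0,"hand":0}]}}

```text
t: 16.5
ee_pos: [0.5393, 0.07, 0.0895]
orientation: [-1.571, -0.0, 3.078]
contact_force: [-0.2, -0.5, -0.7]
width: 0.0151
```

Run:
```python
from h import *
s=cams.grab_frame("side")[:,:,::-1];cv2.imwrite("pics/side12.png",s)
o=get_obs();print(o['t'],o['ee_pos'],o['orientation'],o['width'],o['contact_force'])
x0,y0,k=250,145,11
c=cv2.resize(s[y0:195,x0:305],None,fx=k,fy=k,interpolation=cv2.INTER_CUBIC)
cv2.imwrite('pics/s12d.png',cv2.convertScaleAbs(c,alpha=1.4,beta=20))
print((proj('side',o['ee_pos']+[0,0,-.023])-[x0,y0]+.5)*k)
```

```text
16.55 [0.5395 0.0701 0.0897] [-1.571   0.0005  3.078 ] 0.015166905176938255 [-0.5663  0.1043 -0.2882]
[287.156 327.985]
```

View pics/s12d.png

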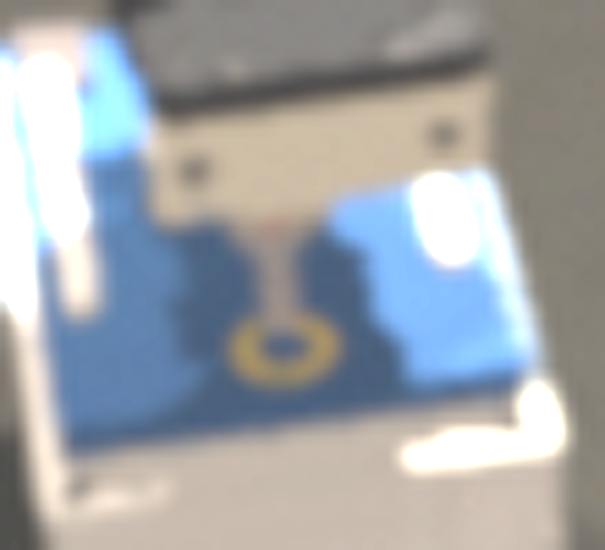

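The tip is at about (280,325) in the crop, just above and behind the ring centre at (287,347). I'll average a few pose readings.

Run:
```python
from h import *
P=[]
for i in range(5):
    cams.grab_frame("side");P.append(get_obs()['ee_pos'])
P=np.array(P);print(P,P.mean(0),P.std(0),get_obs()['t'])
p=P.mean(0)
o=(proj('side',p+[0,0,-.023])-[250,145]+.5)*11;print(o)
# where would tip appear when touching ring plane
print((proj('side',[p[0],p[1],.0595])-[250,145]+.5)*11)
```

```text
[[0.5395 0.07   0.0898]
 [0.5395 0.07   0.0899]
 [0.5394 0.07   0.0898]
 [0.5394 0.07   0.0898]
 [0.5394 0.07   0.0898]] [0.5394 0.07   0.0898] [0. 0. 0.] 16.8
[287.1274 327.7791]
[289.0469 349.7851]
```

Request:
{"api": "carry_out", "payload": {"motion": [{"dx":0.01,"dy":-0.055,"dz":0,"wx":0,"wy":0,"wz":0,"hand":0},{"dx":0,"dy":0,"dz":-0.1,"wx":0,"wy":0,"wz":0,"hand":0},{"dx":0,"dy":0,"dz":-0.1,"wx":0,"wy":0,"wz":0,"hand":0},{"dx":0,"dy":0,"dz":-0.1,"wx":0,"wy":0,"wz":0,"hand":0},{"dx":0,"dy":0,"dz":-0.07,"wx":0,"wy":0,"wz":0,"hand":0},{"dx":0,"dy":0,"dz":0,"wx":0,"wy":0,"wz":0,"hand":0},{"dx":0,"dy":0,"dz":0,"wx":0,"wy":0,"wz":0,"hand":0}]}}

```text
t: 17.5
ee_pos: [0.5394, 0.0683, 0.0782]
orientation: [-1.571, -0.0, 3.078]
contact_force: [0.5, 0.1, 0.1]
width: 0.0154
```

Run:
```python
from h import *
s=cams.grab_frame("side")[:,:,::-1];cv2.imwrite("pics/side13.png",s)
o=get_obs();print(o['t'],o['ee_pos'],o['orientation'],o['width'],o['contact_force'])
x0,y0,k=250,145,11
c=cv2.resize(s[y0:195,x0:305],None,fx=k,fy=k,interpolation=cv2.INTER_CUBIC)
cv2.imwrite('pics/s13d.png',cv2.convertScaleAbs(c,alpha=1.4,beta=20))
```

```text
17.55 [0.5395 0.0683 0.0784] [-1.5708 -0.      3.0779] 0.015492886092764967 [ 0.0628  0.2012 -0.5209]
```

View pics/s13d.png

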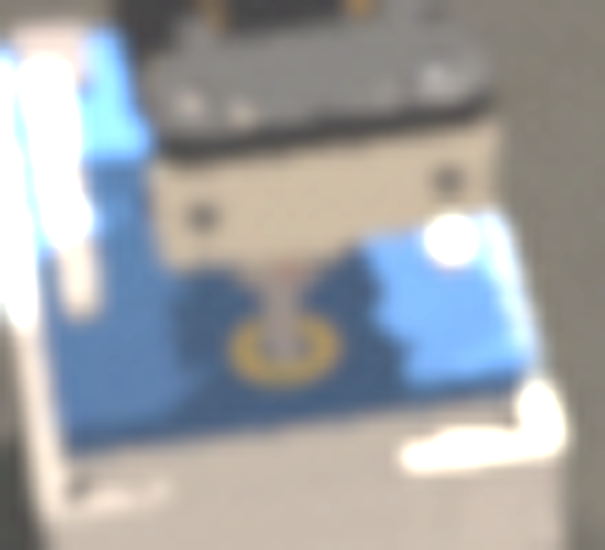

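The tip is inside the ring at (283,350) in the crop. It is about 4 mm below the lid's top face, with no force. I'll continue gently.

Request:
{"api": "carry_out", "payload": {"motion": [{"dx":0,"dy":0,"dz":-0.1,"wx":0,"wy":0,"wz":0,"hand":0},{"dx":0,"dy":0,"dz":-0.1,"wx":0,"wy":0,"wz":0,"hand":0},{"dx":0,"dy":0,"dz":-0.1,"wx":0,"wy":0,"wz":0,"hand":0},{"dx":0,"dy":0,"dz":-0.1,"wx":0,"wy":0,"wz":0,"hand":0},{"dx":0,"dy":0,"dz":0,"wx":0,"wy":0,"wz":0,"hand":0}]}}

```text
t: 18.05
ee_pos: [0.5391, 0.0682, 0.0658]
orientation: [-1.571, -0.001, 3.078]
contact_force: [0.1, 0.1, -1.1]
width: 0.0154
```

Request:
{"api": "carry_out", "payload": {"motion": [{"dx":0,"dy":0,"dz":-0.07,"wx":0,"wy":0,"wz":0,"hand":0},{"dx":0,"dy":0,"dz":-0.07,"wx":0,"wy":0,"wz":0,"hand":0},{"dx":0,"dy":0,"dz":-0.06,"wx":0,"wy":0,"wz":0,"hand":0},{"dx":0,"dy":0,"dz":0,"wx":0,"wy":0,"wz":0,"hand":0}]}}

```text
t: 18.45
ee_pos: [0.5393, 0.0682, 0.0601]
orientation: [-1.571, -0.0, 3.078]
contact_force: [-0.1, -0.9, -0.3]
width: 0.0154
```

The tip is now about 3 mm into the base hole with no force.

Request:
{"api": "carry_out", "payload": {"motion": [{"dx":0,"dy":0,"dz":-0.07,"wx":0,"wy":0,"wz":0,"hand":0},{"dx":0,"dy":0,"dz":-0.07,"wx":0,"wy":0,"wz":0,"hand":0},{"dx":0,"dy":0,"dz":-0.07,"wx":0,"wy":0,"wz":0,"hand":0},{"dx":0,"dy":0,"dz":-0.07,"wx":0,"wy":0,"wz":0,"hand":0},{"dx":0,"dy":0,"dz":-0.05,"wx":0,"wy":0,"wz":0,"hand":0},{"dx":0,"dy":0,"dz":0,"wx":0,"wy":0,"wz":0,"hand":0}]}}

```text
t: 19.05
ee_pos: [0.5394, 0.0682, 0.0502]
orientation: [-1.571, -0.0, 3.078]
contact_force: [-1.2, 0.1, 0.0]
width: 0.0153
```

Request:
{"api": "carry_out", "payload": {"motion": [{"dx":0,"dy":0,"dz":-0.05,"wx":0,"wy":0,"wz":0,"hand":0},{"dx":0,"dy":0,"dz":-0.05,"wx":0,"wy":0,"wz":0,"hand":0},{"dx":0,"dy":0,"dz":-0.05,"wx":0,"wy":0,"wz":0,"hand":0},{"dx":0,"dy":0,"dz":0,"wx":0,"wy":0,"wz":0,"hand":0}]}}

```text
t: 19.45
ee_pos: [0.5395, 0.0682, 0.0458]
orientation: [-1.571, 0.0, 3.078]
contact_force: [-0.7, -1.2, 0.2]
width: 0.015
```

Request:
{"api": "carry_out", "payload": {"motion": [{"dx":0,"dy":0,"dz":-0.04,"wx":0,"wy":0,"wz":0,"hand":0},{"dx":0,"dy":0,"dz":-0.04,"wx":0,"wy":0,"wz":0,"hand":0},{"dx":0,"dy":0,"dz":-0.04,"wx":0,"wy":0,"wz":0,"hand":0},{"dx":0,"dy":0,"dz":0,"wx":0,"wy":0,"wz":0,"hand":0},{"dx":0,"dy":0,"dz":0,"wx":0,"wy":0,"wz":0,"hand":0}]}}

```text
t: 19.95
ee_pos: [0.5395, 0.0682, 0.0423]
orientation: [-1.571, -0.0, 3.078]
contact_force: [0.9, -0.8, 1.2]
width: 0.0153
```

Run:
```python
from h import *
s=cams.grab_frame("side")[:,:,::-1];cv2.imwrite("pics/side14.png",s)
o=get_obs();print(o['t'],o['ee_pos'],o['orientation'],o['width'],o['contact_force'],o['ft_torque'])
x0,y0,k=245,140,9
c=cv2.resize(s[y0:205,x0:315],None,fx=k,fy=k,interpolation=cv2.INTER_CUBIC)
cv2.imwrite('pics/s14d.png',cv2.convertScaleAbs(c,alpha=1.4,beta=20))
```

```text
20.0 [0.5395 0.0682 0.0423] [-1.5707  0.      3.0779] 0.01487151711803052 [-0.0217 -1.6752  0.5067] [-0.3787  0.0229  0.0244]
```

View pics/s14d.png

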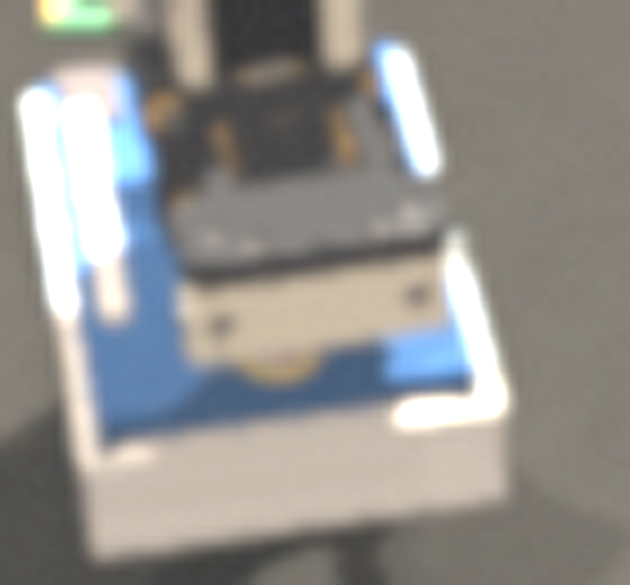

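The force is only about 1 N, so the collar isn't bearing yet or is only just touching. I'll continue in small steps.

Request:
{"api": "carry_out", "payload": {"motion": [{"dx":0,"dy":0,"dz":-0.03,"wx":0,"wy":0,"wz":0,"hand":0},{"dx":0,"dy":0,"dz":-0.03,"wx":0,"wy":0,"wz":0,"hand":0},{"dx":0,"dy":0,"dz":-0.03,"wx":0,"wy":0,"wz":0,"hand":0},{"dx":0,"dy":0,"dz":0,"wx":0,"wy":0,"wz":0,"hand":0},{"dx":0,"dy":0,"dz":0,"wx":0,"wy":0,"wz":0,"hand":0}]}}

```text
t: 20.5
ee_pos: [0.5397, 0.0681, 0.0409]
orientation: [-1.57, 0.001, 3.078]
contact_force: [-4.6, -3.0, 17.1]
width: 0.015
```

Request:
{"api": "carry_out", "payload": {"motion": [{"dx":0,"dy":0,"dz":-0.03,"wx":0,"wy":0,"wz":0,"hand":0},{"dx":0,"dy":0,"dz":-0.03,"wx":0,"wy":0,"wz":0,"hand":0},{"dx":0,"dy":0,"dz":0,"wx":0,"wy":0,"wz":0,"hand":0},{"dx":0,"dy":0,"dz":0,"wx":0,"wy":0,"wz":0,"hand":0}]}}

```text
t: 20.9
ee_pos: [0.5399, 0.0681, 0.0406]
orientation: [-1.57, 0.002, 3.078]
contact_force: [-11.0, -4.6, 37.3]
width: 0.015
```

It hits a hard stop at TCP z 0.0408, which is the computed home height, but 37 N is more push than needed. I'll ease off to roughly 12–15 N.

Request:
{"api": "carry_out", "payload": {"motion": [{"dx":0,"dy":0,"dz":0.04,"wx":0,"wy":0,"wz":0,"hand":0},{"dx":0,"dy":0,"dz":0.03,"wx":0,"wy":0,"wz":0,"hand":0},{"dx":0,"dy":0,"dz":0,"wx":0,"wy":0,"wz":0,"hand":0},{"dx":0,"dy":0,"dz":0,"wx":0,"wy":0,"wz":0,"hand":0},{"dx":0,"dy":0,"dz":0,"wx":0,"wy":0,"wz":0,"hand":0}]}}

```text
t: 21.4
ee_pos: [0.5397, 0.0681, 0.0409]
orientation: [-1.57, 0.001, 3.078]
contact_force: [-3.7, -3.5, 14.3]
width: 0.0153
```

Run:
```python
from h import *
for i in range(4):
    s=cams.grab_frame("side")[:,:,::-1];o=get_obs();print(o['t'],o['ee_pos'],o['width'],o['contact_force'])
t=cams.grab_frame("top")[:,:,::-1]
cv2.imwrite("pics/side15.png",s);cv2.imwrite("pics/top15.png",t)
x0,y0,k=245,140,9
c=cv2.resize(s[y0:205,x0:315],None,fx=k,fy=k,interpolation=cv2.INTER_CUBIC)
cv2.imwrite('pics/s15d.png',cv2.convertScaleAbs(c,alpha=1.4,beta=20))
```

```text
21.45 [0.5396 0.0681 0.0409] 0.01511814604236272 [-3.7441 -3.3793 14.969 ]
21.5 [0.5397 0.0681 0.0409] 0.015040712671128565 [-3.1685 -3.2898 14.823 ]
21.55 [0.5397 0.0681 0.0409] 0.015362335126658765 [-4.1586 -3.6385 14.9486]
21.6 [0.5396 0.0681 0.0409] 0.015298349799744043 [-4.6487 -2.8585 14.6597]
```

View pics/s15d.png

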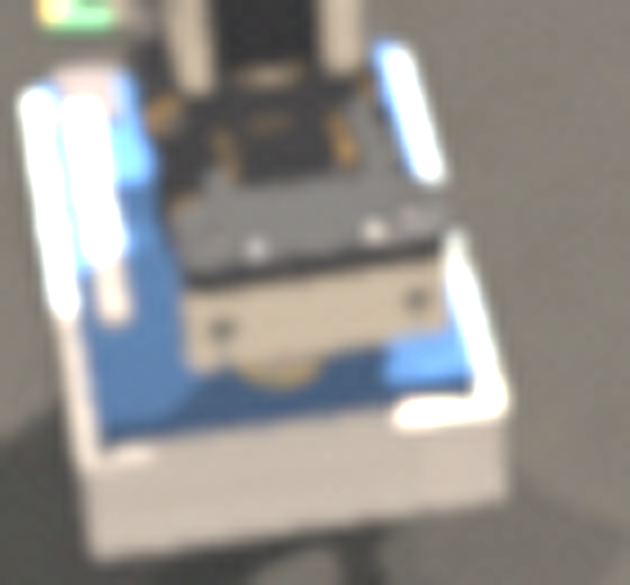

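View pics/side15.png

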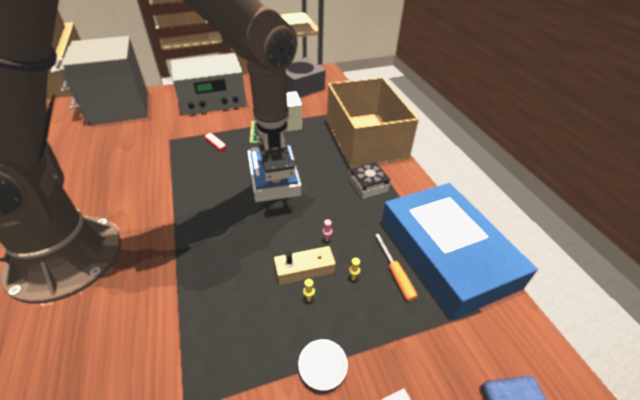

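Run:
```python
from h import *
def edge(f,col):
    im=cv2.imread(f).astype(float);p=(im[178:200,col,0]-im[178:200,col,2]) # blue-red falls off at lid front edge
    m=p.max();i=np.where(p>m/2)[0].max();return 178+i+(p[i]-m/2)/(p[i]-p[i+1])
for f in('side7','side12','side13','side14','side15'): print(f,[round(edge(f'pics/{f}.png',c),2) for c in(260,264,268,272,276,280)])
C=np.array([.5458,.136,0]);X=np.array([.0937,.9956,0]);H=C+.085*X
for th in(0,.02,.05,.056):
    # free edge at underside & top
    q=H+np.array([0,0,.0415])+.175*(-np.cos(th)*X+np.sin(th)*np.array([0,0,1])); print(th,proj('side',q),proj('side',q+.01*np.array([np.sin(th)*X[0],np.sin(th)*X[1],np.cos(th)])))
```

```text
side7 [np.float64(183.99), np.float64(183.38), np.float64(182.74), np.float64(182.53), np.float64(182.29), np.float64(181.38)]
side12 [np.float64(184.48), np.float64(184.02), np.float64(183.58), np.float64(183.32), np.float64(182.73), np.float64(182.25)]
side13 [np.float64(184.5), np.float64(184.02), np.float64(183.67), np.float64(183.3), np.float64(182.68), np.float64(182.2)]
side14 [np.float64(187.17), np.float64(186.47), np.float64(186.39), np.float64(185.83), np.float64(185.31), np.float64(184.59)]
side15 [np.float64(187.44), np.float64(186.86), np.float64(186.75), np.float64(186.27), np.float64(185.71), np.float64(185.18)]
0 [277.4558 186.6827] [277.2273 184.0009]
0.02 [277.3743 185.7399] [277.1344 182.9983]
0.05 [277.2447 184.287 ] [276.9877 181.4578]
0.056 [277.2178 183.991 ] [276.9573 181.1446]
```

The lid's front edge dropped 3.0 px between hanging ajar and now; about 0.05 rad predicts 2.4–2.7 px, so the lid is level. The push is a steady 15 N or so. I'm handing in with the pin held and pressed.

Run:
```python
from h import *
o=get_obs();print(o['t'],o['ee_pos'],o['width'],o['contact_force'])
print(manip.close_job())
```

```text
21.65 [0.5396 0.0681 0.0409] 0.014797070526474158 [-3.3715 -2.951  13.7898]
the job is handed in; nothing more can be done
None
```

I swung the lid down over the board, took the red-headed pin from the stand, and pushed it through the ringed lid hole into the base. I handed the job in at 21.65 s with the pin still gripped (15 mm opening) and pressed down steadily at about 14 N.

**Last checks:**
- **Pin home:** it hit a hard stop at TCP height 0.0409 m, and I had worked out 0.0408 m for fully home.
- **Lid shut:** in the side view its front edge dropped about 3.0 px from ajar, against about 2.5 px predicted. That fits a level lid, though the gripper hid the collar itself.
- **Everything else:** the black spare pin, the look-alikes and the other items looked unmoved in the last side view.

**What went wrong or disagreed:**
- **First grasp missed:** the fingertips sit about 28 mm higher than the stated tool frame says. The fingers closed just above the pin and pressed on its top with about 10 N. The pin stayed upright in the stand, and the second grasp held.
- **Pressed too hard briefly:** the push rose to about 37 N on the pin when it reached the stop, more than the gentle press asked for. I eased it back straight away.

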